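Charge the pigment mill and lock its drive

ROBOT

A 6-joint arm with a two-finger parallel gripper is mounted at the origin on the work surface. World frame = base frame: x ahead of the robot, y to its left, z up, the work surface at z = 0. Lengths are in m, angles in rad, forces in N, time in s.
With the tool pointing down it reaches from about 0.3 to 1 m from the base axis. Payload 5.1 kg.
Tool frame: the origin (TCP) lies on the centre line of the jaws, within the pads' length; the fingertips stand 25 mm ahead of it and the grasp point (between the pads) lies 6 mm ahead of it; z points along the fingers, y is the line along which they close (so a half turn about z gives the same grasp; the last joint's range is limited). The gripper opens to 95 mm and grips with 3 to 60 N. Pads are 20 mm wide; open, the fingers measure 119 mm over their backs; the gripper's body (75 mm by 180 mm) begins 59 mm behind the grasp point.
Start: joints at [-1.253, 0.124, 1.65, -0, 1.367, -0.083], TCP at [0.254, -0.598, 0.24] pointing down, gripper open.
Joint ranges: [-2.61, 2.61], [-1.02, 2.33], [0.03, 2.71], [-1.35, 4.49], [0.32, 2.68], [-2.91, 2.91]. Speed limits (rad/s): [2.57, 2.57, 3.14, 3.14, 3.14, 3.14].

INTERFACE

Orientations are given as a unit quaternion [w, x, y, z].
In Python, from cell import status, viewer, env gives the robot as it stands.
- The arm moves only by the tool move_arm, never from a script. Its argument "series" is a list of rows, each a list of 3 entries, a list of its own where there are three numbers: the finger opening in mm, from 0 to 95.1, then the shift along the tool's x, y, z in mm, then the turn, a rotation vector about the tool's x, y, z in degrees. In form: [[hand, [x, y, z], [ax, ay, az]], ...]. A call has 1 to 12 rows; each row is the pose to reach, as a shift and turn from the pose commanded when the call began, along the tool's axes at that moment; what a row does not reach only later rows make up. A row lasts 1/10 s, in which the tool goes at most 50 mm and 8.59 degrees, less where a joint would pass 70% of its speed; a pose out of reach is approached as far as the arm can. A call with a gripper value outside its range is refused whole. The fingers move at their own pace and stop on an object; "newtons" is the grip in N (left out, the last holds). Time passes only in rows, so rows that repeat a pose let the fingers close. It gives the time, the measured TCP pose, the force, the opening and the grip force at its end, in the units of the state.
- status.state(): the state, without advancing time (a new reading comes with each control period).
- viewer.read_camera(name): name is "scene" or "side" or "wrist"; returns the picture (420x560x3 uint8, red, green, blue); there is no depth.
- viewer.camera_params(name): a dict with "fx", "fy", "cx", "cy" (pixels), "cam_to_world" (4x4, takes a point from camera to world coordinates). Camera axes: x right, y up, looking along -z (the intrinsics and any distortion apply to the point x, -y, -z); pixel columns grow to the right and rows downward; lengths in m; the calibration is good to about 2 mm. A picture is of the moment at which its call begins: read the wrist's pose just before it. camera_params takes no time and is no camera call; for the wrist camera it gives the pose at the moment of the call.
- env.close_job(): hands the job in; it is judged then, once.
The state is a dict: "time": time; "joint_positions": joint angles; "dq": joint speeds; "effort": joint torques, N m; "tool_pos": TCP position; "ee_rot": TCP orientation; "contact_force": force on the tool from outside, world axes, zero at the start; "moment": the same for the moment, N m; "opening": finger opening in m; "grip_force": force on a finger pad.
Only numpy, scipy, OpenCV 4.12 (cv2) and the standard library are available. Lean on these libraries where they do the work, as an engineer would, in place of code of your own. Each camera call takes 0.05 s, during which the arm holds its last target. There are 200 camera calls.

TASK

Get the pigment mill ready to grind: lower every blue grinding stone from the table gently into the yellow pot (set them down inside, do not let them fall in from the rim), then close the pot with its lid. After that take the orange-handled locking pin, turn the sprung red tension wheel clockwise against its spring until its hole lies over the hole in the block, and drop the pin fully home through both so that the wheel stays locked; leave the tins, jar, cup and tools where they are.

Things in the scene. Friction and masses are not known exactly. Their poses are not given: they have to be found in the camera images.
- stone1: blue glazed grinding stone: a ball 40 mm across with two opposite flats, 24 mm across, at foot and crown (32 mm tall standing on one); origin at its centre, 16 mm above the table at the start, 16 to 20 mm above the pot's floor when it lies in the pot. 110 g. May be absent (3 to 5 of the five are there).
- stone2: blue glazed grinding stone: a ball 40 mm across with two opposite flats, 24 mm across, at foot and crown (32 mm tall standing on one); origin at its centre, 16 mm above the table at the start, 16 to 20 mm above the pot's floor when it lies in the pot. 110 g. May be absent (3 to 5 of the five are there).
- stone3: blue glazed grinding stone: a ball 40 mm across with two opposite flats, 24 mm across, at foot and crown (32 mm tall standing on one); origin at its centre, 16 mm above the table at the start, 16 to 20 mm above the pot's floor when it lies in the pot. 110 g. May be absent (3 to 5 of the five are there).
- stone4: blue glazed grinding stone: a ball 40 mm across with two opposite flats, 24 mm across, at foot and crown (32 mm tall standing on one); origin at its centre, 16 mm above the table at the start, 16 to 20 mm above the pot's floor when it lies in the pot. 110 g. May be absent (3 to 5 of the five are there).
- stone5: blue glazed grinding stone: a ball 40 mm across with two opposite flats, 24 mm across, at foot and crown (32 mm tall standing on one); origin at its centre, 16 mm above the table at the start, 16 to 20 mm above the pot's floor when it lies in the pot. 110 g. May be absent (3 to 5 of the five are there).
- lid: loose lid of the pot, 0.3 kg, knob up: aluminium disc 172 mm across; below it a spigot 142 mm across, 5 mm deep, that drops inside the pot's rim; above it a black knob 30 mm across, 36 mm tall. Origin at the centre of the spigot's underside, z up: disc from z 5 to 11 mm, knob's top at 47 mm. Seated on the pot, the origin is 5 mm below pot_mouth.
- pin: loose upright locking pin, 70 g: steel shaft 12 mm across, 40 mm long, tapered tip; above it an orange round grip 26 mm across, 42 mm tall (top 82 mm above the tip). Origin at the tip, z towards the grip. It starts standing in the pin stand, tip 5 mm above the table. Fully home in the lock, the grip rests on the wheel's lug and the tip is 26 mm below lock_hole.
- pin_stand: fixed wooden block 56 x 56 x 45 mm with the hole that holds the pin; origin under its centre.
- mill: fixed pot mill, 335 mm long and 170 mm wide; origin on the table near its middle. Its x points from the red tension wheel (axis at x -85 mm) to the yellow pot (axis at x +85 mm). A dark steel block 135 x 140 x 28 mm (x from -152 to -18 mm, y from -82 to +58 mm) carries the wheel, a grey plate 8 mm thick the pot.
- pot_mouth (a point): centre of the round mouth of the yellow steel pot, at the height of its rim, 90 mm above the table. The pot is open at the top, 164 mm across outside at the rim, 154 mm inside at the rim and 146 mm inside at its floor, 76 mm deep, wall 5 mm.
- wheel_axis (a point): point on the vertical axis of the red tension wheel, 48 mm above the table (top of its hub, 68 mm across). From the hub reach a short lug with the pin hole and an arm with a black rubber roller (40 mm across, top 73 mm above the table) that comes against the pot when the wheel is turned into the lock.
- wheel (a joint): turn of the sprung tension wheel, rad: 0 at rest, growing clockwise seen from above, stop at 0.97. Spring torque 0.12 N m at 0 and 0.30 N m at 0.9 (about 5 N at the pin hole); let go, it returns to 0. At 0.90 the wheel's hole lies exactly over the lock hole; swing the wheel by the pin stood in its hole, then let the pin down.
- wheel_hole (a point): centre of the upright through hole, 15 mm across, in the red lug of the wheel, at the lug's top, 42 mm above the table, 58 mm from the wheel's axis; turns with the wheel. Lug 36 mm wide, 12 mm thick, 2 mm above the steel block, so a pin put through it stands on the block's top (28 mm above the table) until it comes over the lock hole.
- lock_hole (a point): centre of the mouth of the upright lock hole, 14.5 mm across and 26 mm deep with a chamfered mouth, in the top face of the steel block (28 mm above the table), 58 mm from the wheel's axis.
- red_tin: bystander: closed red paint tin 100 mm across, 125 mm tall; origin under its centre.
- glass_jar: bystander: closed jar 66 mm across, 100 mm tall; origin under its centre.
- paint_brush: bystander: paint brush lying on the table; origin under its middle.
- screwdriver: bystander: screwdriver lying on the table; origin under its middle.
- mixing_mug: bystander: white cup 80 mm across, 90 mm tall; origin under its centre.
- palette_knife: bystander: palette knife lying on the table; origin under its middle.
There are look-alikes about, which are no part of the job. Leave any pink look-alike of the lid alone. What is shaped like the stone2 but purple is not meant.

How it is judged:
On the way, in this order (a step that is already met when the one before it is completed fails the run):
1. every stone that is there lies at rest in the pot, let go (horizontal distance between each of stone1, stone2, stone3, stone4, stone5 and pot_mouth below 0.075 m and z of each of stone1, stone2, stone3, stone4, stone5 in the frame of pot_mouth below -0.026 m and linear speed of each of stone1, stone2, stone3, stone4, stone5 below 0.05 m/s and contact force between the fingers and stone1 below 0.1 N and contact force between the fingers and stone2 below 0.1 N and contact force between the fingers and stone3 below 0.1 N and contact force between the fingers and stone4 below 0.1 N and contact force between the fingers and stone5 below 0.1 N), for 0.2 s.
2. the lid is seated on the pot, let go (horizontal distance between lid and pot_mouth below 0.008 m and z of lid in the frame of pot_mouth between -0.009 and -0.002 m and angle between lid's own z axis and vertical below 0.05 rad and linear speed of lid below 0.03 m/s and contact force between the fingers and lid below 0.1 N), for 0.2 s.
3. the wheel is turned against its spring and the pin is home in the lock hole (value of joint wheel above 0.8 rad and horizontal distance between pin and lock_hole below 0.006 m and z of pin in the frame of lock_hole below -0.021 m and angle between pin's own z axis and vertical below 0.2 rad and linear speed of pin below 0.03 m/s), for 0.2 s.
At the end, for the whole second after the job is handed in: All stones present at rest in the pot, centres 26 mm or more below the rim; lid on the rim (8 mm off centre, 0.05 rad off level at most, spigot 2 mm or more inside); pin 21 mm or more deep in the lock hole (6 mm, 0.2 rad at most), holding the wheel at 0.80 rad or more; all let go, at rest (all of step 3 and horizontal distance between each of stone1, stone2, stone3, stone4, stone5 and pot_mouth below 0.075 m and z of each of stone1, stone2, stone3, stone4, stone5 in the frame of pot_mouth below -0.026 m and linear speed of each of stone1, stone2, stone3, stone4, stone5 below 0.05 m/s and horizontal distance between lid and pot_mouth below 0.008 m and z of lid in the frame of pot_mouth between -0.009 and -0.002 m and angle between lid's own z axis and vertical below 0.05 rad and linear speed of lid below 0.03 m/s and velocity of joint wheel between -0.05 and 0.05 rad/s); the robot touches nothing.
It fails at once if a stone falls into the pot: inside the mouth, still 24 mm or more above where it would lie on the floor, and moving faster than 0.55 m/s ((horizontal distance between stone1 and pot_mouth below 0.075 m and z of stone1 in the frame of pot_mouth between -0.033 and 0 m and linear speed of stone1 above 0.55 m/s) or (horizontal distance between stone2 and pot_mouth below 0.075 m and z of stone2 in the frame of pot_mouth between -0.033 and 0 m and linear speed of stone2 above 0.55 m/s) or (horizontal distance between stone3 and pot_mouth below 0.075 m and z of stone3 in the frame of pot_mouth between -0.033 and 0 m and linear speed of stone3 above 0.55 m/s) or (horizontal distance between stone4 and pot_mouth below 0.075 m and z of stone4 in the frame of pot_mouth between -0.033 and 0 m and linear speed of stone4 above 0.55 m/s) or (horizontal distance between stone5 and pot_mouth below 0.075 m and z of stone5 in the frame of pot_mouth between -0.033 and 0 m and linear speed of stone5 above 0.55 m/s)).
It fails at once if a bystander (tin, jar, cup, brush, screwdriver, palette knife) is moved by more than 40 mm (distance of any of red_tin, glass_jar, paint_brush, screwdriver, mixing_mug, palette_knife from where it was at the start of the episode above 0.04 m).
Of stone1, stone2, stone3, stone4, stone5 only 3 to 5 are there at a start; the rules pass over those that are not, and their reading is None.
At some moment in a run one of stone1, stone2, stone3, stone4, stone5, lid may be knocked a few centimetres aside while the robot is not near it.
It also fails if it takes over 210 s, if anything falls off the work surface, if the arm or the gripper's body presses on something with over 40 N, if the wrist force passes 120 N, or if a joint passes its speed limit or range.

## Working session

There is one attempt and no reset: what is moved stays moved. The work goes in short steps, Python scripts to look and compute and a tool call to move; the robot and the scene stay as the last step left them, time stands still between calls to the robot, and variables do not carry over. Pictures are saved under pics/ and viewed, at most 17 in all, crops included, and the job is handed in when it is done.

Besides the shell and the picture viewer there is one more tool, called after "Request:" as name([rows], argument=value, ...), one row to a line, values as JSON. move_arm: Moves the arm, as the interface text tells. Its arguments: {"type":"object","properties":{"series":{"type":"array","items":{"type":"array"}},"newtons":{"type":"number"}},"required":["series"]}

```bash
ls; mkdir -p pics
python3 - <<'E'
from cell import status, viewer, env
import cv2, numpy as np
s=status.state(); print(s)
for n in ["scene","side","wrist"]:
    p=viewer.camera_params(n); print(n,p)
    im=viewer.read_camera(n); cv2.imwrite(f"pics/{n}0.png",im[:,:,::-1])
E
```

```text
pics
{'time': 0.0, 'joint_positions': array([-1.25259171e+00,  1.24546182e-01,  1.65167448e+00,  1.36263152e-05,
        1.36748460e+00, -8.25879053e-02]), 'dq': array([-0.00052274,  0.000436  ,  0.00076245,  0.00032942,  0.00038694,
        0.00062809]), 'effort': array([-1.02432336e-03, -4.17599416e+01, -3.59941506e+01,  7.73991714e-02,
        4.92640526e-02, -1.88938602e-04]), 'tool_pos': array([ 0.25339524, -0.59793456,  0.23836013]), 'ee_rot': array([-1.04976454e-03,  9.79987504e-01,  1.99056211e-01, -1.17528428e-04]), 'contact_force': array([ 0.098682  ,  0.76888343, -0.63054076]), 'moment': array([ 0.01491714, -0.0299202 ,  0.00462534]), 'grip_force': 0.0, 'opening': 0.09490488958041499}
scene {'fx': 382.3114493704231, 'fy': 382.3114493704231, 'cx': 281.2094830295408, 'cy': 206.9469656556476, 'cam_to_world': array([[ 0.74977412, -0.45547476,  0.47998074,  0.98925906],
       [ 0.66161924,  0.5269399 , -0.53347382, -0.60099748],
       [-0.00993714,  0.71754936,  0.69643677,  0.78033008],
       [ 0.        ,  0.        ,  0.        ,  1.        ]])}
side {'fx': 523.2165234398692, 'fy': 523.2165234398692, 'cx': 274.3712077446064, 'cy': 209.52389210697999, 'cam_to_world': array([[ 0.58473051, -0.54561014,  0.60033308,  1.48994294],
       [ 0.81091728,  0.37265644, -0.45115445, -0.80138945],
       [ 0.02243645,  0.75062424,  0.66034828,  1.18336776],
       [ 0.        ,  0.        ,  0.        ,  1.        ]])}
wrist {'fx': 338.1230161995696, 'fy': 338.1230161995696, 'cx': 282.92179477052565, 'cy': 203.72560436259806, 'cam_to_world': array([[ 0.38992283,  0.88811679,  0.2433285 ,  0.32236198],
       [-0.92084641,  0.37647538,  0.10152914, -0.57036014],
       [-0.00143745, -0.2636567 ,  0.96461551,  0.38415062],
       [ 0.        ,  0.        ,  0.        ,  1.        ]])}
```

View pics/scene0.png

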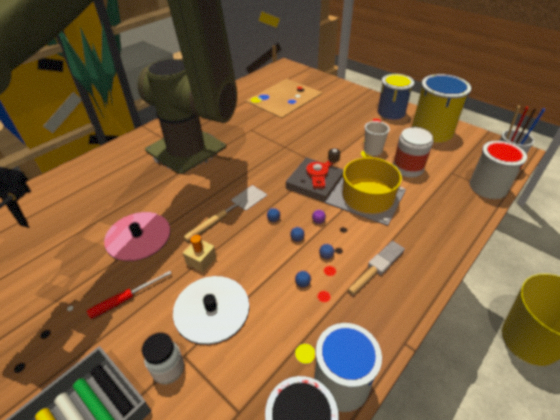

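View pics/side0.png

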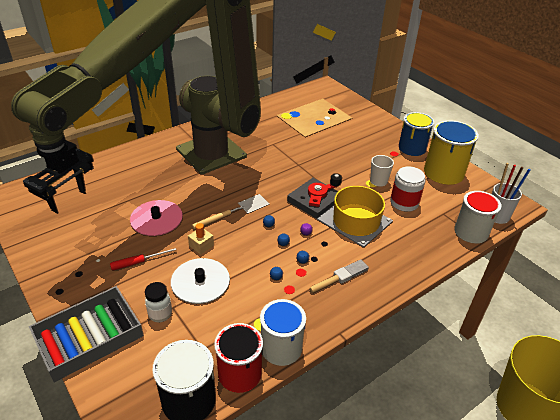

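The side view shows four blue stones at (269,221), (284,240), (302,257) and (276,273). The purple look-alike is at (306,229). The aluminium lid is at (200,280), with the pink look-alike at (156,217). The pin is at (200,230), and the pot at (359,210) with the wheel at (318,192).

Possible mix-ups:
- **Stones:** the purple one (306,229), black/red paint spots (315,259)/(290,290), and blue tin tops (283,318). I take the four blue balls.
- **Lid:** pink (156,217) or white/silver (200,280). I take the silver one.

```bash
cat > h.py <<'E'
import cv2, numpy as np
from cell import status, viewer, env
from scipy.spatial.transform import Rotation as R
def ray(p,uv):
    T=p["cam_to_world"]; d=np.array([(uv[0]-p["cx"])/p["fx"],-(uv[1]-p["cy"])/p["fy"],-1.])
    return T[:3,3],T[:3,:3]@d
def plane(p,uv,z):
    o,d=ray(p,uv); return o+d*(z-o[2])/d[2]
def proj(p,X):
    T=p["cam_to_world"]; c=T[:3,:3].T@(np.asarray(X)-T[:3,3])
    return np.array([p["cx"]+p["fx"]*c[0]/-c[2],p["cy"]-p["fy"]*c[1]/-c[2]])
def tri(a,b):
    A=np.zeros((3,3));y=np.zeros(3)
    for o,d in (a,b):
        d=d/np.linalg.norm(d);P=np.eye(3)-np.outer(d,d);A+=P;y+=P@o
    X=np.linalg.solve(A,y)
    return X,[np.linalg.norm(np.cross(X-o,d/np.linalg.norm(d))) for o,d in (a,b)][0]
HSV={"blue":((100,90,40),(122,255,255)),"purple":((124,80,40),(150,255,255)),"yellow":((20,150,60),(32,255,255)),
"orange":((9,200,120),(19,255,255)),"red":((0,170,90),(6,255,255)),"silver":((0,0,150),(180,40,255)),"black":((0,0,0),(180,255,45))}
def blobs(im,col,box=None,amin=25):
    h=cv2.cvtColor(im,cv2.COLOR_RGB2HSV); m=cv2.inRange(h,*map(np.array,HSV[col]))
    if box: k=np.zeros_like(m);x0,y0,x1,y1=box;k[y0:y1,x0:x1]=255;m&=k
    n,l,s,c=cv2.connectedComponentsWithStats(m)
    return [(c[i].round(1),s[i].tolist(),l==i) for i in range(1,n) if s[i][4]>=amin]
E
python3 - <<'E'
from h import *
np.set_printoptions(precision=4,suppress=True)
im={n:cv2.imread(f"pics/{n}0.png")[:,:,::-1].copy() for n in("scene","side")}
P={n:viewer.camera_params(n) for n in im}
boxes={"side":dict(blue=(240,200,320,290),purple=(240,200,330,290),yellow=(330,180,390,250),orange=(185,210,225,240),red=(300,170,340,210),silver=(160,250,240,310)),
"scene":dict(blue=(250,195,345,295),purple=(250,195,345,295),yellow=(340,150,405,220),orange=(185,230,220,260),red=(295,155,340,195),silver=(165,270,255,345))}
z=dict(blue=.016,purple=.016,yellow=.09,orange=.066,red=.045,silver=.011)
for n in im:
    for c,b in boxes[n].items():
        for B in blobs(im[n],c,b): 
            s=B[1]; mid=(s[0]+s[2]/2-.5,s[1]+s[3]/2-.5)
            print(n,c,B[0],s,plane(P[n],B[0],z[c])[:2],plane(P[n],mid,z[c])[:2])
crop=cv2.resize(im["side"][160:310,150:400],None,fx=3.2,fy=3.2,interpolation=cv2.INTER_CUBIC)
cv2.imwrite("pics/crop0.png",crop[:,:,::-1])
E
```

```text
scene blue [273. 214.] [268, 209, 11, 11, 87] [ 0.4639 -0.052 ] [ 0.4639 -0.052 ]
scene blue [296.9 232.9] [292, 228, 11, 11, 91] [ 0.5604 -0.0629] [ 0.5609 -0.063 ]
scene blue [326.1 249.7] [321, 245, 11, 10, 85] [ 0.6542 -0.0584] [ 0.6536 -0.058 ]
scene blue [302.4 278.3] [297, 272, 12, 14, 134] [ 0.6642 -0.167 ] [ 0.6647 -0.1673]
scene purple [318.5 215.6] [314, 211, 10, 10, 83] [0.5646 0.0267] [0.5643 0.027 ]
scene yellow [370.5 183. ] [342, 150, 61, 64, 2698] [0.6372 0.1603] [0.637  0.1685]
scene orange [195.6 241.7] [190, 234, 11, 18, 126] [ 0.4188 -0.2836] [ 0.4197 -0.2862]
scene red [318.4 173.6] [307, 161, 25, 27, 384] [0.4717 0.1447] [0.4743 0.1444]
scene silver [210.7 310.1] [174, 277, 75, 66, 3666] [ 0.5602 -0.3678] [ 0.5595 -0.3663]
side blue [268.2 220.6] [263, 215, 11, 12, 100] [ 0.462 -0.053] [ 0.4613 -0.0533]
side blue [283.  239.1] [278, 234, 11, 12, 107] [ 0.5595 -0.0644] [ 0.561  -0.0655]
side blue [302.3 256.5] [297, 251, 12, 12, 114] [ 0.6542 -0.0607] [ 0.6546 -0.0602]
side blue [275.9 272.8] [270, 267, 13, 13, 127] [ 0.6621 -0.1665] [ 0.6629 -0.1667]
side purple [305.9 228.9] [301, 223, 11, 12, 104] [0.5638 0.0251] [0.5625 0.0265]
side yellow [357.6 203.6] [334, 180, 51, 39, 625] [0.6239 0.1842] [0.6094 0.2037]
side yellow [370.3 200.4] [365, 193, 12, 15, 57] [0.6354 0.2294] [0.6343 0.2313]
side yellow [343.7 222.7] [338, 216, 10, 16, 54] [0.6668 0.0866] [0.6675 0.0811]
side yellow [353.8 221.7] [350, 219, 10, 7, 33] [0.6812 0.1156] [0.6834 0.1164]
side yellow [361.1 229.4] [353, 221, 15, 15, 70] [0.7197 0.1105] [0.7132 0.112 ]
side orange [199.2 229.3] [195, 223, 9, 15, 82] [ 0.4182 -0.2837] [ 0.4205 -0.2858]
side red [317.4 192.5] [308, 182, 27, 24, 281] [0.4666 0.1501] [0.4778 0.1569]
side silver [199.7 280.5] [171, 258, 59, 45, 1882] [ 0.5559 -0.365 ] [ 0.5547 -0.3634]
side silver [164.1 300. ] [160, 294, 9, 11, 27] [ 0.5619 -0.4831] [ 0.5585 -0.4817]
```

View pics/crop0.png

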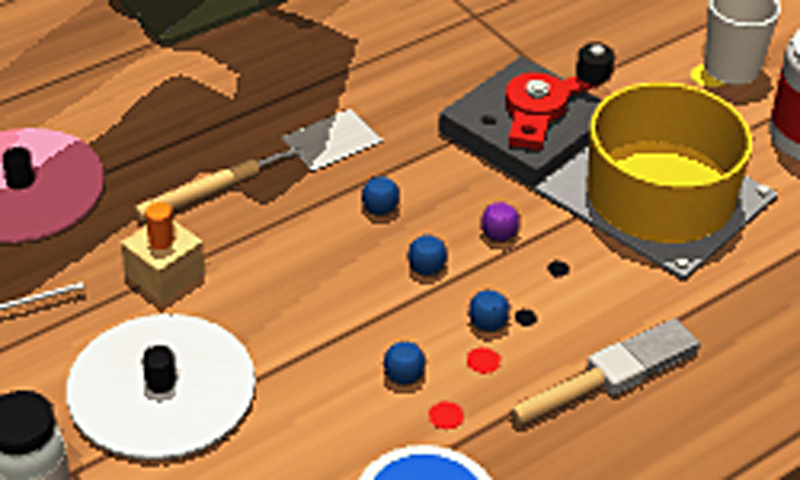

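The crop confirms four blue stones, with purple clearly distinct at crop (500,222). The silver lid knob is at (158,370), the pin grip at (160,228), the wheel hole at (528,130), the lock hole at (488,120) and the hub cap at (539,88). The two cameras agree within 2 mm.

```bash
cat >> h.py <<'E'
def pose():
    s=status.state(); return s["tool_pos"],R.from_quat(np.roll(s["ee_rot"],-1))
def go(X,yaw=None,name=""):
    """shift (mm) in tool axes and turn (deg) to reach tcp X with tool x at yaw (deg), tool down"""
    p,r=pose(); q=r.inv()
    sh=q.apply(np.array(X)-p)*1000
    tx=r.apply([1,0,0]); cur=np.degrees(np.arctan2(tx[1],tx[0]))
    if yaw is None: yaw=cur
    d=(yaw-cur+90)%180-90
    c,s_=np.cos(np.radians(cur+d)),np.sin(np.radians(cur+d))
    T=R.from_matrix(np.array([[c,s_,0],[s_,-c,0],[0,0,-1]]))
    print(name,"yaw",round(cur,1),"shift",sh.round(1),"turn",np.degrees((q*T).as_rotvec()).round(2))
E
python3 - <<'E'
from h import *
np.set_printoptions(precision=4,suppress=True)
P=viewer.camera_params("side")
for n,uv,z in [("pot",(359.4,203.9),.09),("hub",(318.4,187.5),.048),("lock",(302.5,197.5),.028),("lug",(315,200.3),.042),("roller",(336,176),.073),("mug",(381,161),.09),("tin top?",(409,174),.125),("tin base",(408,207),0),("brushtip",(363,263),.01)]: print(n,plane(P,uv,z)[:2])
go([.463,-.0525,.15],None,"A")
go([.463,-.0525,.15],0,"A0")
go([.463,-.0525,.15],90,"A90")
print(pose()[1].apply([0,0,1]))
E
```

```text
pot [0.6283 0.188 ]
hub [0.4502 0.1677]
lock [0.4434 0.1045]
lug [0.4915 0.1195]
roller [0.4582 0.2378]
mug [0.498  0.4129]
tin top? [0.6362 0.3999]
tin base [0.6654 0.3985]
brushtip [0.777  0.0794]
A yaw 23.0 shift [ 405.8 -420.4   89.4] turn [-0.09 -0.01  0.  ]
A0 yaw 23.0 shift [ 405.8 -420.4   89.4] turn [-0.09  0.01 22.96]
A90 yaw 23.0 shift [ 405.8 -420.4   89.4] turn [ -0.08  -0.06 -67.04]
[-0.0005  0.0015 -1.    ]
```

Request:
move_arm([
  [60, [406, -420, 60], [0, 0, -67]],
  [60, [406, -420, 60], [0, 0, -67]],
  [60, [406, -420, 60], [0, 0, -67]],
  [60, [406, -420, 60], [0, 0, -67]],
  [60, [406, -420, 60], [0, 0, -67]],
  [60, [406, -420, 60], [0, 0, -67]],
  [60, [406, -420, 60], [0, 0, -67]],
  [60, [406, -420, 60], [0, 0, -67]],
  [60, [406, -420, 60], [0, 0, -67]],
  [60, [406, -420, 60], [0, 0, -67]],
  [60, [406, -420, 60], [0, 0, -67]],
  [60, [406, -420, 60], [0, 0, -67]],
], newtons=15)

```text
time: 1.35
tool_pos: [0.4637, -0.0507, 0.1793]
ee_rot: [-0.0, 0.707, 0.707, 0.0]
contact_force: [0.1, 0.3, -0.0]
opening: 0.0602
grip_force: 0.0
```

Request:
move_arm([
  [60, [0, 0, 0], [0, 0, 0]],
  [60, [0, 0, 0], [0, 0, 0]],
])

```text
time: 1.55
tool_pos: [0.4633, -0.0527, 0.1793]
ee_rot: [-0.0, 0.707, 0.708, -0.0]
contact_force: [-0.2, -0.8, 0.0]
opening: 0.0603
grip_force: 0.0
```

```bash
cat > look.py <<'E'
from h import *
import sys
np.set_printoptions(precision=4,suppress=True)
p=viewer.camera_params("wrist"); im=viewer.read_camera("wrist"); cv2.imwrite(f"pics/{sys.argv[1]}.png",im[:,:,::-1])
for B in blobs(im,"blue",amin=80): print("wrist blue",B[0],B[1],plane(p,B[0],.016)[:2])
for n,b in (("side",(240,180,400,290)),("scene",(250,150,410,295))):
    p=viewer.camera_params(n)
    for B in blobs(viewer.read_camera(n),"blue",b): print(n,B[0],B[1][4],plane(p,B[0],.016)[:2])
print(status.state()["time"])
E
python3 look.py w1; python3 -c "
from h import *
go([.463,-.0525,.15],90,'A')"
```

```text
wrist blue [282.7 193.6] [263, 174, 40, 40, 1254] [ 0.4636 -0.0544]
wrist blue [486.9 202.1] [464, 183, 47, 39, 1453] [ 0.6564 -0.0622]
wrist blue [385.8 205.9] [365, 187, 42, 39, 1288] [ 0.5613 -0.0662]
side [268.2 220.8] 100 [ 0.4628 -0.0536]
side [282.9 239.2] 107 [ 0.5597 -0.0649]
side [302.3 256.6] 116 [ 0.6546 -0.061 ]
side [275.9 272.9] 128 [ 0.6624 -0.1668]
scene [272.6 214.6] 84 [ 0.4646 -0.0545]
scene [296.5 233.9] 78 [ 0.5619 -0.0664]
scene [326.3 249.9] 93 [ 0.655  -0.0586]
scene [302.4 278.3] 136 [ 0.6642 -0.167 ]
1.7
A yaw 89.9 shift [ 1.9 -0.3 29.7] turn [ 0.    0.02 -0.13]
```

View pics/w1.png

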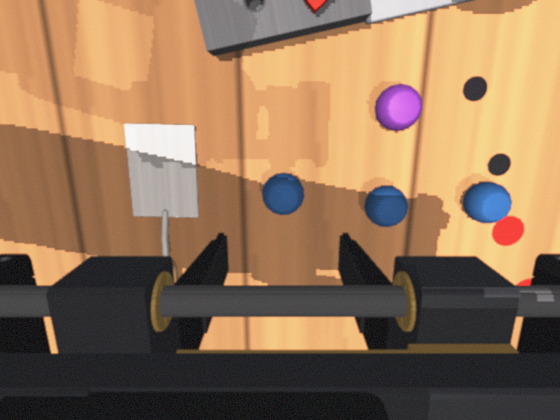

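The wrist view shows three blue stones at (283,194), (386,206) and (487,202), with purple at (398,107). All three match the fixed cameras, and the mill block is at the top.

Request:
move_arm([
  [60, [-1, 0, 50], [0, 0, 0]],
  [60, [-1, 0, 100], [0, 0, 0]],
  [60, [-1, 0, 135], [0, 0, 0]],
  [60, [-1, 0, 151], [0, 0, 0]],
  [60, [-1, 0, 151], [0, 0, 0]],
  [30, [-1, 0, 151], [0, 0, 0]],
  [30, [-1, 0, 151], [0, 0, 0]],
  [30, [-1, 0, 151], [0, 0, 0]],
  [30, [-1, 0, 151], [0, 0, 0]],
  [30, [-1, 0, 120], [0, 0, 0]],
  [30, [-1, 0, 70], [0, 0, 0]],
  [30, [-1, 0, 20], [0, 0, 0]],
], newtons=15)

```text
time: 2.9
tool_pos: [0.4623, -0.0541, 0.16]
ee_rot: [-0.001, 0.707, 0.707, -0.001]
contact_force: [1.2, -0.2, -1.7]
opening: 0.0385
grip_force: 15.0
```

Request:
move_arm([
  [30, [50, 50, -90], [0, 0, 0]],
  [30, [144, 166, -90], [0, 0, 0]],
  [30, [144, 166, -90], [0, 0, 0]],
  [30, [144, 166, -90], [0, 0, 0]],
  [30, [144, 166, -90], [0, 0, 0]],
  [30, [144, 166, -90], [0, 0, 0]],
  [30, [144, 166, -90], [0, 0, 0]],
  [30, [144, 166, -90], [0, 0, 0]],
])

```text
time: 3.7
tool_pos: [0.6286, 0.089, 0.2487]
ee_rot: [-0.001, 0.707, 0.707, -0.001]
contact_force: [-0.4, -0.1, -1.1]
opening: 0.0385
grip_force: 15.0
```

```bash
python3 look.py w2
```

```text
wrist blue [282.9 255.3] [244, 220, 79, 66, 4190] [ 0.6285 -0.0061]
side [339.7 181.7] 33 [0.4384 0.2802]
side [283.2 239.2] 110 [ 0.5602 -0.0641]
side [302.5 256.5] 119 [ 0.6546 -0.0602]
side [275.9 272.9] 128 [ 0.6624 -0.1668]
scene [296.8 233.1] 105 [ 0.5607 -0.0637]
scene [326.2 250. ] 102 [ 0.655 -0.059]
scene [302.5 278.4] 138 [ 0.6645 -0.1671]
3.85
```

View pics/w2.png

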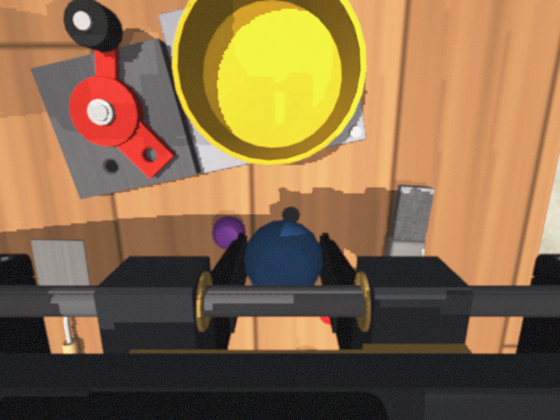

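The view shows the pot rim at columns 173–366, rows 0–163. The hub cap is at (100,111), the lug hole at (149,155) and the lock hole at (111,166). The stone is held at (283,255).

Run:
```python
from h import *
from scipy.optimize import least_squares
np.set_printoptions(precision=4,suppress=True)
im=cv2.imread("pics/w2.png")[:,:,::-1].copy(); p=viewer.camera_params("wrist")
B=max(blobs(im,"yellow",amin=1000),key=lambda b:b[1][4]); print(B[1])
c=max(cv2.findContours(B[2].astype(np.uint8),cv2.RETR_EXTERNAL,cv2.CHAIN_APPROX_NONE)[0],key=len)[:,0].astype(float)
c=c[(c[:,1]>15)]; X=np.array([plane(p,u,.09)[:2] for u in c])
f=least_squares(lambda q:np.hypot(*(X-q[:2]).T)-q[2],[.63,.19,.082],loss="soft_l1",f_scale=.001); print("pot",f.x,"rms",np.sqrt(np.mean(f.fun**2)))
pot=f.x[:2]
# hub: circle of red 
g=cv2.cvtColor(im,cv2.COLOR_RGB2HSV)
m=cv2.inRange(im,np.array([0,0,0]),np.array([60,60,60]))
k=np.zeros_like(m);k[145:180,95:165]=255
n,l,s,cc=cv2.connectedComponentsWithStats(m&k)
for i in range(1,n):
    if s[i][4]>20: print(s[i],cc[i],plane(p,cc[i],.042)[:2],plane(p,cc[i],.028)[:2])
hub=plane(p,(100,111),.052)[:2]; print("hub",hub,np.hypot(*(hub-pot)))
lug=plane(p,(149,155),.042)[:2]; lk=plane(p,(111.5,166),.028)[:2]
print(lug,np.hypot(*(lug-hub)),lk,np.hypot(*(lk-hub)))
a=lambda v:np.degrees(np.arctan2(v[1],v[0]))
print("mill yaw",a(pot-hub),"lug",a(lug-hub),"lock",a(lk-hub))
```

```text
[171, 0, 196, 166, 26930]
pot [0.6175 0.1967 0.0812] rms 0.0005876615272924323
[106 160  12  12 107] [111.0654 165.7757] [0.4485 0.1068] [0.4413 0.1046]
hub [0.4501 0.1623] 0.1709513389668349
[0.4896 0.118 ] 0.05931186410799371 [0.4417 0.1044] 0.05851884543399888
mill yaw 11.607049138859184 lug -48.28499039593396 lock -98.24187609651457
```

Request:
move_arm([
  [30, [45, -4, 20], [0, 0, 0]],
  [30, [90, -8, 40], [0, 0, 0]],
  [30, [130, -11, 60], [0, 0, 0]],
  [30, [152, -11, 85], [0, 0, 0]],
  [30, [152, -11, 110], [0, 0, 0]],
  [30, [152, -11, 135], [0, 0, 0]],
  [30, [152, -11, 160], [0, 0, 0]],
  [30, [152, -11, 180], [0, 0, 0]],
  [30, [152, -11, 195], [0, 0, 0]],
  [30, [152, -11, 203], [0, 0, 0]],
  [30, [152, -11, 204], [0, 0, 0]],
  [30, [152, -11, 204], [0, 0, 0]],
])

```text
time: 5.05
tool_pos: [0.6193, 0.2415, 0.0465]
ee_rot: [0.0, 0.707, 0.707, 0.001]
contact_force: [0.6, -0.1, -1.0]
opening: 0.0383
grip_force: 15.0
```

Request:
move_arm([
  [47, [0, 0, 0], [0, 0, 0]],
  [47, [0, 0, 0], [0, 0, 0]],
  [47, [0, 0, 0], [0, 0, 0]],
  [47, [0, 0, -40], [0, 0, 0]],
  [47, [0, 0, -80], [0, 0, 0]],
  [47, [0, 0, -120], [0, 0, 0]],
  [47, [0, 0, -140], [0, 0, 0]],
  [47, [0, 0, -140], [0, 0, 0]],
])

```text
time: 5.85
tool_pos: [0.6213, 0.2424, 0.1915]
ee_rot: [0.002, 0.707, 0.707, 0.004]
contact_force: [1.0, 0.1, 0.5]
opening: 0.0471
grip_force: 0.0
```

```bash
python3 look.py w3; python3 -c "
from h import *
go([.5605,-.0650,.18],90,'B')"
```

```text
wrist blue [279.6 192.7] [260, 173, 40, 40, 1245] [0.6202 0.2393]
side [367.8 209.9] 97 [0.6093 0.2572]
side [283.  239.1] 107 [ 0.5595 -0.0644]
side [302.3 256.5] 115 [ 0.6542 -0.0607]
side [275.9 272.9] 128 [ 0.6624 -0.1668]
scene [378.5 181. ] 57 [0.613 0.266]
scene [296.9 233. ] 93 [ 0.5607 -0.0632]
scene [326.2 249.7] 87 [ 0.6544 -0.0582]
scene [302.5 278.3] 134 [ 0.6643 -0.1668]
6.0
B yaw 90.0 shift [-306.3  -57.2    4.3] turn [-0.13  0.04 -0.03]
```

Request:
move_arm([
  [60, [-306, -57, 0], [0, 0, 0]],
  [60, [-306, -57, 0], [0, 0, 0]],
  [60, [-306, -57, 0], [0, 0, 0]],
  [60, [-306, -57, 0], [0, 0, 0]],
  [60, [-306, -57, 0], [0, 0, 0]],
  [60, [-306, -57, 0], [0, 0, 0]],
  [60, [-306, -57, 0], [0, 0, 0]],
  [60, [-306, -57, 45], [0, 0, 0]],
  [60, [-306, -57, 90], [0, 0, 0]],
  [60, [-306, -57, 130], [0, 0, 0]],
  [60, [-306, -57, 156], [0, 0, 0]],
  [60, [-306, -57, 156], [0, 0, 0]],
])

```text
time: 7.2
tool_pos: [0.5606, -0.0637, 0.0269]
ee_rot: [-0.002, 0.707, 0.707, -0.001]
contact_force: [0.4, -0.4, -0.1]
opening: 0.0597
grip_force: 0.0
```

Request:
move_arm([
  [30, [0, 0, 0], [0, 0, 0]],
  [30, [0, 0, 0], [0, 0, 0]],
  [30, [0, 0, 0], [0, 0, 0]],
  [30, [0, 0, 0], [0, 0, 0]],
  [30, [0, 0, -35], [0, 0, 0]],
  [30, [0, 0, -80], [0, 0, 0]],
  [30, [0, 0, -120], [0, 0, 0]],
  [30, [0, 0, -140], [0, 0, 0]],
  [30, [0, 0, -140], [0, 0, 0]],
  [30, [0, 0, -140], [0, 0, 0]],
])

```text
time: 8.2
tool_pos: [0.5611, -0.0643, 0.169]
ee_rot: [-0.0, 0.707, 0.707, -0.0]
contact_force: [-0.8, 0.2, -1.8]
opening: 0.0384
grip_force: 15.0
```

```bash
python3 -c "
from h import *
go([.6175,.1517,.044],90,'potB')"
```

```text
potB yaw 90.0 shift [216.1  56.3 125. ] turn [-0.03 -0.01 -0.04]
```

Request:
move_arm([
  [30, [216, 56, 0], [0, 0, 0]],
  [30, [216, 56, 0], [0, 0, 0]],
  [30, [216, 56, 0], [0, 0, 0]],
  [30, [216, 56, 0], [0, 0, 0]],
  [30, [216, 56, 0], [0, 0, 0]],
  [30, [216, 56, 15], [0, 0, 0]],
  [30, [216, 56, 40], [0, 0, 0]],
  [30, [216, 56, 65], [0, 0, 0]],
  [30, [216, 56, 90], [0, 0, 0]],
  [30, [216, 56, 112], [0, 0, 0]],
  [30, [216, 56, 124], [0, 0, 0]],
  [30, [216, 56, 124], [0, 0, 0]],
])

```text
time: 9.4
tool_pos: [0.6149, 0.1501, 0.0417]
ee_rot: [-0.002, 0.708, 0.707, -0.003]
contact_force: [0.2, -0.4, -0.9]
opening: 0.0388
grip_force: 15.0
```

Request:
move_arm([
  [30, [0, 0, 0], [0, 0, 0]],
  [47, [0, 0, 0], [0, 0, 0]],
  [47, [0, 0, 0], [0, 0, 0]],
  [47, [0, 0, 0], [0, 0, 0]],
  [47, [0, 0, -40], [0, 0, 0]],
  [47, [0, 0, -80], [0, 0, 0]],
  [47, [0, 0, -120], [0, 0, 0]],
  [47, [0, 0, -140], [0, 0, 0]],
  [47, [0, 0, -140], [0, 0, 0]],
])

```text
time: 10.3
tool_pos: [0.6202, 0.152, 0.1912]
ee_rot: [0.003, 0.707, 0.707, 0.004]
contact_force: [-0.2, -0.5, -0.2]
opening: 0.0473
grip_force: 0.0
```

```bash
python3 look.py w4; python3 -c "
from h import *
go([.6545,-.0605,.028],90,'C')"
```

```text
wrist blue [280.3  89.8] [259, 67, 44, 46, 1563] [0.6201 0.244 ]
wrist blue [278.4 196.2] [259, 177, 40, 40, 1250] [0.618  0.1452]
side [367.8 209.9] 98 [0.6093 0.2572]
side [302.3 256.5] 115 [ 0.6542 -0.0607]
side [275.9 272.9] 128 [ 0.6624 -0.1668]
scene [378.4 180.8] 62 [0.6123 0.2666]
scene [326.2 249.8] 93 [ 0.6546 -0.0585]
scene [302.4 278.2] 132 [ 0.664  -0.1668]
10.45
C yaw 90.0 shift [-211.8   38.2  155.9] turn [-0.14  0.02 -0.03]
```

Request:
move_arm([
  [60, [-212, 38, 0], [0, 0, 0]],
  [60, [-212, 38, 0], [0, 0, 0]],
  [60, [-212, 38, 0], [0, 0, 0]],
  [60, [-212, 38, 0], [0, 0, 0]],
  [60, [-212, 38, 0], [0, 0, 0]],
  [60, [-212, 38, 0], [0, 0, 0]],
  [60, [-212, 38, 45], [0, 0, 0]],
  [60, [-212, 38, 90], [0, 0, 0]],
  [60, [-212, 38, 130], [0, 0, 0]],
  [60, [-212, 38, 155], [0, 0, 0]],
  [60, [-212, 38, 155], [0, 0, 0]],
  [60, [-212, 38, 155], [0, 0, 0]],
])

```text
time: 11.65
tool_pos: [0.6545, -0.0583, 0.0293]
ee_rot: [-0.001, 0.707, 0.708, -0.001]
contact_force: [0.3, 0.8, -0.6]
opening: 0.0598
grip_force: 0.0
```

Request:
move_arm([
  [30, [0, 0, 0], [0, 0, 0]],
  [30, [0, 0, 0], [0, 0, 0]],
  [30, [0, 0, 0], [0, 0, 0]],
  [30, [0, 0, 0], [0, 0, 0]],
  [30, [0, 0, -35], [0, 0, 0]],
  [30, [0, 0, -80], [0, 0, 0]],
  [30, [0, 0, -120], [0, 0, 0]],
  [30, [0, 0, -140], [0, 0, 0]],
  [30, [0, 0, -140], [0, 0, 0]],
  [30, [0, 0, -140], [0, 0, 0]],
])

```text
time: 12.65
tool_pos: [0.6551, -0.0605, 0.1699]
ee_rot: [-0.0, 0.707, 0.707, -0.0]
contact_force: [-0.1, 0.2, -1.3]
opening: 0.0385
grip_force: 15.0
```

```bash
python3 -c "
from h import *
go([.5855,.1950,.044],90,'potC')"
```

```text
potC yaw 90.0 shift [255.4 -69.7 126. ] turn [-0.04 -0.01 -0.05]
```

Request:
move_arm([
  [30, [254, -70, 0], [0, 0, 0]],
  [30, [254, -70, 0], [0, 0, 0]],
  [30, [254, -70, 0], [0, 0, 0]],
  [30, [254, -70, 0], [0, 0, 0]],
  [30, [254, -70, 0], [0, 0, 0]],
  [30, [254, -70, 0], [0, 0, 0]],
  [30, [254, -70, 25], [0, 0, 0]],
  [30, [254, -70, 50], [0, 0, 0]],
  [30, [254, -70, 75], [0, 0, 0]],
  [30, [254, -70, 100], [0, 0, 0]],
  [30, [254, -70, 118], [0, 0, 0]],
  [30, [254, -70, 125], [0, 0, 0]],
])

```text
time: 13.85
tool_pos: [0.5827, 0.1923, 0.043]
ee_rot: [-0.003, 0.707, 0.707, -0.004]
contact_force: [-13.9, -3.0, 26.0]
opening: 0.0387
grip_force: 15.0
```

Request:
move_arm([
  [30, [0, 0, 0], [0, 0, 0]],
  [46, [0, 0, 0], [0, 0, 0]],
  [46, [0, 0, 0], [0, 0, 0]],
  [46, [0, 0, 0], [0, 0, 0]],
  [46, [0, 0, -40], [0, 0, 0]],
  [46, [0, 0, -80], [0, 0, 0]],
  [46, [0, 0, -120], [0, 0, 0]],
  [46, [0, 0, -140], [0, 0, 0]],
  [46, [0, 0, -140], [0, 0, 0]],
])

```text
time: 14.75
tool_pos: [0.5882, 0.1941, 0.1907]
ee_rot: [0.002, 0.707, 0.707, 0.004]
contact_force: [0.4, -1.3, -0.4]
opening: 0.0458
grip_force: 0.0
```

```bash
python3 look.py w5; python3 -c "
from h import *
go([.6632,-.1668,.028],90,'D')"
```

```text
wrist blue [316.7 139.8] [296, 119, 42, 43, 1393] [0.6218 0.2417]
wrist blue [277.6 196.8] [258, 178, 40, 39, 1231] [0.585  0.1869]
wrist blue [311.3 238.8] [294, 220, 36, 39, 1118] [0.6189 0.1431]
side [349.3 209.4] 88 [0.5718 0.2068]
side [367.8 209.9] 98 [0.6093 0.2572]
side [275.9 272.9] 128 [ 0.6624 -0.1668]
scene [378.2 180.9] 61 [0.6121 0.2658]
scene [359.2 183.4] 36 [0.5744 0.2178]
scene [302.4 278.2] 133 [ 0.664  -0.1668]
14.9
D yaw 90.0 shift [-360.    79.1  155.8] turn [-0.14  0.04 -0.04]
```

Request:
move_arm([
  [60, [-360, 79, 0], [0, 0, 0]],
  [60, [-360, 79, 0], [0, 0, 0]],
  [60, [-360, 79, 0], [0, 0, 0]],
  [60, [-360, 79, 0], [0, 0, 0]],
  [60, [-360, 79, 0], [0, 0, 0]],
  [60, [-360, 79, 0], [0, 0, 0]],
  [60, [-360, 79, 0], [0, 0, 0]],
  [60, [-360, 79, 25], [0, 0, 0]],
  [60, [-360, 79, 75], [0, 0, 0]],
  [60, [-360, 79, 120], [0, 0, 0]],
  [60, [-360, 79, 155], [0, 0, 0]],
  [60, [-360, 79, 155], [0, 0, 0]],
])

```text
time: 16.1
tool_pos: [0.6632, -0.1664, 0.027]
ee_rot: [-0.002, 0.707, 0.707, -0.001]
contact_force: [-0.8, -0.3, 0.9]
opening: 0.0599
grip_force: 0.0
```

Request:
move_arm([
  [60, [0, 0, 0], [0, 0, 0]],
  [30, [0, 0, 0], [0, 0, 0]],
  [30, [0, 0, 0], [0, 0, 0]],
  [30, [0, 0, 0], [0, 0, 0]],
  [30, [0, 0, 0], [0, 0, 0]],
  [30, [0, 0, -35], [0, 0, 0]],
  [30, [0, 0, -80], [0, 0, 0]],
  [30, [0, 0, -120], [0, 0, 0]],
  [30, [0, 0, -140], [0, 0, 0]],
  [30, [0, 0, -140], [0, 0, 0]],
  [30, [0, 0, -140], [0, 0, 0]],
])

```text
time: 17.2
tool_pos: [0.6641, -0.1664, 0.17]
ee_rot: [-0.0, 0.707, 0.707, -0.0]
contact_force: [-0.3, -0.6, -1.1]
opening: 0.0383
grip_force: 15.0
```

```bash
python3 -c "
from h import *
go([.6465,.1930,.046],90,'potD')"
```

```text
potD yaw 90.0 shift [359.3 -17.8 124.1] turn [-0.02 -0.01 -0.04]
```

Request:
move_arm([
  [30, [359, -17, 0], [0, 0, 0]],
  [30, [359, -17, 0], [0, 0, 0]],
  [30, [359, -17, 0], [0, 0, 0]],
  [30, [359, -17, 0], [0, 0, 0]],
  [30, [359, -17, 0], [0, 0, 0]],
  [30, [359, -17, 0], [0, 0, 0]],
  [30, [359, -17, 0], [0, 0, 0]],
  [30, [359, -17, 0], [0, 0, 0]],
  [30, [359, -17, 0], [0, 0, 0]],
  [30, [359, -17, 20], [0, 0, 0]],
  [30, [359, -17, 40], [0, 0, 0]],
])

```text
time: 18.3
tool_pos: [0.6477, 0.1908, 0.1293]
ee_rot: [0.0, 0.708, 0.706, -0.0]
contact_force: [1.0, -0.2, -0.7]
opening: 0.0385
grip_force: 15.0
```

Request:
move_arm([
  [30, [0, 0, 20], [0, 0, 0]],
  [30, [0, 0, 40], [0, 0, 0]],
  [30, [0, 0, 60], [0, 0, 0]],
  [30, [0, 0, 74], [0, 0, 0]],
  [30, [0, 0, 81], [0, 0, 0]],
  [30, [0, 0, 83], [0, 0, 0]],
  [30, [0, 0, 83], [0, 0, 0]],
  [30, [0, 0, 83], [0, 0, 0]],
])

```text
time: 19.1
tool_pos: [0.6485, 0.1926, 0.0489]
ee_rot: [0.001, 0.707, 0.707, 0.001]
contact_force: [-0.1, 0.1, -0.8]
opening: 0.0389
grip_force: 15.0
```

Request:
move_arm([
  [30, [0, 0, 4], [0, 0, 0]],
  [30, [0, 0, 4], [0, 0, 0]],
  [46, [0, 0, 4], [0, 0, 0]],
  [46, [0, 0, 4], [0, 0, 0]],
  [46, [0, 0, 4], [0, 0, 0]],
  [46, [0, 0, -40], [0, 0, 0]],
  [46, [0, 0, -80], [0, 0, 0]],
  [46, [0, 0, -120], [0, 0, 0]],
  [46, [-30, 0, -160], [0, 0, 0]],
  [46, [-60, 0, -160], [0, 0, 0]],
  [46, [-60, 0, -160], [0, 0, 0]],
])

```text
time: 20.2
tool_pos: [0.6488, 0.1299, 0.2104]
ee_rot: [0.002, 0.708, 0.706, 0.001]
contact_force: [0.2, -0.1, -0.1]
opening: 0.0455
grip_force: 0.0
```

```bash
python3 look.py w6
python3 - <<'E'
from h import *
np.set_printoptions(precision=4,suppress=True)
for n,b in (("side",(160,250,240,310)),("scene",(165,270,255,345))):
    p=viewer.camera_params(n); im=viewer.read_camera(n)
    for B in blobs(im,"silver",b,500): s=B[1]; print(n,s,plane(p,(s[0]+s[2]/2-.5,s[1]+s[3]/2-.5),.011))
    for B in blobs(im,"black",(b[0],b[1],b[2],b[3]),15): print(n,"knob",B[0],B[1],plane(p,B[0],.032))
go([.556,-.366,.20],90)
E
```

```text
wrist blue [249.   64.8] [229, 43, 41, 45, 1478] [0.6188 0.245 ]
wrist blue [213.3 124.8] [194, 105, 40, 41, 1294] [0.5822 0.1903]
wrist blue [281.2 124.4] [262, 105, 39, 40, 1252] [0.6487 0.1905]
wrist blue [249.8 168.9] [231, 150, 38, 39, 1155] [0.6166 0.1466]
side [349.3 209.4] 88 [0.5718 0.2068]
side [367.3 210.5] 108 [0.6106 0.2537]
scene [378.4 181.3] 71 [0.6135 0.2646]
scene [358.9 183.8] 43 [0.5748 0.2156]
20.35
side [171, 258, 59, 45, 1891] [ 0.5547 -0.3634  0.011 ]
side knob [199.3 275. ] [195, 268, 10, 15, 122] [ 0.5537 -0.3634  0.032 ]
side knob [162.5 291.2] [160, 283, 7, 18, 97] [ 0.5478 -0.4782  0.032 ]
scene [174, 277, 75, 67, 3686] [ 0.5605 -0.3671  0.011 ]
scene knob [209.8 303. ] [205, 296, 11, 15, 132] [ 0.5568 -0.3636  0.032 ]
scene knob [167.2 340.6] [165, 335, 7, 10, 47] [ 0.5579 -0.4806  0.032 ]
 yaw 90.0 shift [-499.2  -91.1    6.6] turn [-0.12 -0.    0.01]
```

View pics/w6.png

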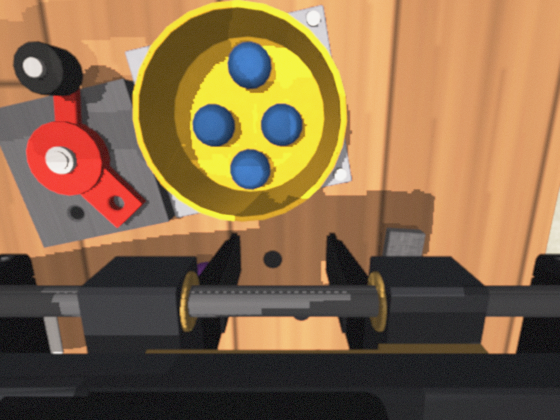

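All four blue stones stand in the pot, at (249,65), (213,125), (281,124) and (250,169).

```bash
cat > fit.py <<'E'
from h import *
from scipy.optimize import least_squares
def circ(im,p,mask,z,r0,cond=None):
    c=max(cv2.findContours(mask.astype(np.uint8),cv2.RETR_EXTERNAL,cv2.CHAIN_APPROX_NONE)[0],key=len)[:,0].astype(float)
    if cond is not None: c=c[cond(c)]
    X=np.array([plane(p,u,z)[:2] for u in c])
    f=least_squares(lambda q:np.hypot(*(X-q[:2]).T)-q[2],[*X.mean(0),r0],loss="soft_l1",f_scale=.001)
    return f.x,np.sqrt(np.mean(f.fun**2))
E
python3 - <<'E'
from fit import *
np.set_printoptions(precision=4,suppress=True)
im=cv2.imread("pics/w6.png")[:,:,::-1].copy(); p=viewer.camera_params("wrist")
B=max(blobs(im,"yellow",amin=1000),key=lambda b:b[1][4]); print(B[1])
pot,e=circ(im,p,B[2],.09,.082,lambda c:c[:,1]>3);print("pot",pot,e)
R_=max(blobs(im,"red",amin=300),key=lambda b:b[1][4])
hub,e=circ(im,p,R_[2],.048,.034,lambda c:(c[:,0]<62)|((c[:,1]>150)&(c[:,0]<75)));print("hub",hub,e)
m=cv2.inRange(im,np.array([0,0,0]),np.array([60,60,60])); 
for nm,b,z in(("lock",(65,200,90,225),.028),("lug",(105,190,130,214),.042)):
    k=np.zeros_like(m);k[b[1]:b[3],b[0]:b[2]]=255
    n,l,s,cc=cv2.connectedComponentsWithStats(m&k); i=1+np.argmax(s[1:,4]); X=plane(p,cc[i],z)[:2]
    print(nm,cc[i],s[i],X,X-hub[:2],np.hypot(*(X-hub[:2])))
print(np.hypot(*(pot-hub)[:2]),np.degrees(np.arctan2(*(pot-hub)[1::-1])))
E
```

```text
[132, 0, 215, 222, 31031]
pot [0.6146 0.2003 0.0798] 0.00048018460511289055
hub [0.4548 0.1674 0.0371] 0.005258481324113469
lock [ 76.5124 212.4132] [ 70 207  14  12 121] [0.4403 0.1085] [-0.0145 -0.0589] 0.06065170541377936Traceback (most recent call last):
  File "<stdin>", line 11, in <module>
    return _wrapfunc(a, 'argmax', axis=axis, out=out, **kwds)
    return bound(*args, **kwds)
ValueError: attempt to get argmax of an empty sequence
```

Request:
move_arm([
  [60, [-520, -93, 0], [0, 0, 0]],
  [60, [-520, -93, 0], [0, 0, 0]],
  [60, [-520, -93, 0], [0, 0, 0]],
  [60, [-520, -93, 0], [0, 0, 0]],
  [60, [-520, -93, 0], [0, 0, 0]],
  [60, [-520, -93, 0], [0, 0, 0]],
  [60, [-520, -93, 0], [0, 0, 0]],
  [60, [-520, -93, 0], [0, 0, 0]],
  [60, [-520, -93, 0], [0, 0, 0]],
  [60, [-520, -93, 0], [0, 0, 0]],
  [60, [-520, -93, 0], [0, 0, 0]],
  [60, [-520, -93, 0], [0, 0, 0]],
])

```text
time: 21.65
tool_pos: [0.5535, -0.3902, 0.2064]
ee_rot: [-0.001, 0.709, 0.706, -0.0]
contact_force: [0.2, 0.3, -0.6]
opening: 0.0601
grip_force: 0.0
```

```bash
python3 look.py w7; python3 -c "
from h import *
print(pose()[0]); go([.555,-.3635,.15],90)"
```

```text
side [349.3 209.3] 84 [0.5714 0.2071]
side [367.2 210.5] 109 [0.6104 0.2534]
scene [378.2 180.8] 64 [0.6118 0.2662]
scene [359.  183.7] 41 [0.5748 0.2162]
21.8
[ 0.55465536 -0.38614681  0.2067629 ]
 yaw 90.0 shift [22.6  0.4 56.8] turn [-0.05 -0.09  0.02]
```

View pics/w7.png

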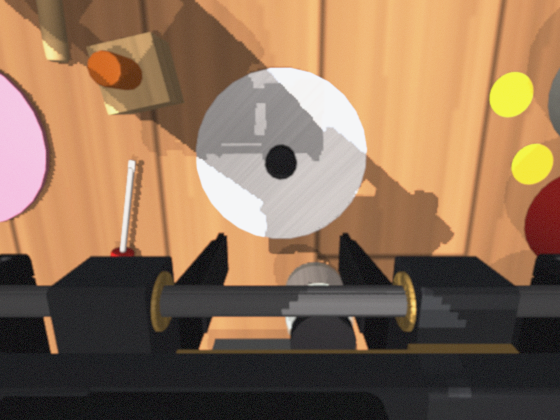

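The lid fills (197–367, 68–240) with its knob at (281,161). The pin grip is at (105,68), with the pink lid off to the left and the jar below at (320,300).

Run:
```python
from fit import *
np.set_printoptions(precision=4,suppress=True)
p=viewer.camera_params("wrist"); im=viewer.read_camera("wrist"); h=cv2.cvtColor(im,cv2.COLOR_RGB2HSV)
m=cv2.inRange(h,np.array([0,0,70]),np.array([180,45,255])); m[:, :190]=0; m[:,375:]=0; m[:60]=0; m[245:]=0
m=cv2.morphologyEx(m,cv2.MORPH_OPEN,np.ones((5,5)))
print("lid",circ(im,p,m>0,.011,.086))
for B in blobs(im,"black",(250,130,310,195),100): print("knob",B[0],B[1],plane(p,B[0],.045))
for B in blobs(im,"orange",(70,40,150,100),50): print("pin",B[0],B[1],plane(p,B[0],.07))
go([.555,-.3635,.15],90)
```

```text
lid (array([ 0.5515, -0.363 ,  0.0853]), np.float64(0.00038650953832714365))
knob [279.  165.6] [265, 150, 29, 33, 718] [ 0.5515 -0.3608  0.045 ]
pin [104.6  72.9] [89, 57, 33, 34, 813] [ 0.4153 -0.2839  0.07  ]
 yaw 90.1 shift [22.2  0.2 57. ] turn [-0.04 -0.07  0.06]
```

Request:
move_arm([
  [60, [23, -2, 40], [0, 0, 0]],
  [60, [23, -2, 80], [0, 0, 0]],
  [60, [23, -2, 120], [0, 0, 0]],
  [60, [23, -2, 145], [0, 0, 0]],
  [60, [23, -2, 160], [0, 0, 0]],
  [60, [23, -2, 163], [0, 0, 0]],
  [60, [23, -2, 163], [0, 0, 0]],
  [20, [23, -2, 163], [0, 0, 0]],
  [20, [23, -2, 163], [0, 0, 0]],
  [20, [23, -2, 163], [0, 0, 0]],
  [20, [23, -2, 163], [0, 0, 0]],
  [20, [23, -2, 163], [0, 0, 0]],
], newtons=40)

```text
time: 23.05
tool_pos: [0.552, -0.3648, 0.0454]
ee_rot: [-0.0, 0.707, 0.707, -0.0]
contact_force: [-2.8, -0.7, 4.4]
opening: 0.0295
grip_force: 40.0
```

```bash
python3 -c "
from h import *
print(pose()[0]); go([.616,.1985,.22],90)"
```

```text
[ 0.55203312 -0.36476489  0.04537616]
 yaw 90.0 shift [ 563.2   63.5 -174.9] turn [-0.04  0.02 -0.03]
```

Request:
move_arm([
  [20, [0, 0, -40], [0, 0, 0]],
  [20, [0, 0, -85], [0, 0, 0]],
  [20, [0, 0, -130], [0, 0, 0]],
  [20, [40, 5, -155], [0, 0, 0]],
  [20, [85, 10, -155], [0, 0, 0]],
  [20, [130, 15, -155], [0, 0, 0]],
  [20, [175, 20, -155], [0, 0, 0]],
  [20, [220, 25, -155], [0, 0, 0]],
  [20, [265, 30, -155], [0, 0, 0]],
  [20, [310, 35, -155], [0, 0, 0]],
  [20, [355, 40, -155], [0, 0, 0]],
  [20, [400, 45, -155], [0, 0, 0]],
])

```text
time: 24.25
tool_pos: [0.597, 0.0374, 0.1987]
ee_rot: [-0.0, 0.707, 0.707, -0.0]
contact_force: [0.4, 0.5, -1.8]
opening: 0.0292
grip_force: 40.0
```

Run:
```python
from h import *
np.set_printoptions(precision=4,suppress=True)
p=viewer.camera_params("wrist"); im=viewer.read_camera("wrist"); cv2.imwrite("pics/w8.png",im[:,:,::-1])
print(status.state()["tool_pos"],status.state()["opening"]); go([.616,.197,.20],90)
```

```text
[0.5972 0.0439 0.1988] 0.029302241113218833
 yaw 90.2 shift [153.1  19.3  -0.2] turn [-0.03 -0.36  0.19]
```

View pics/w8.png

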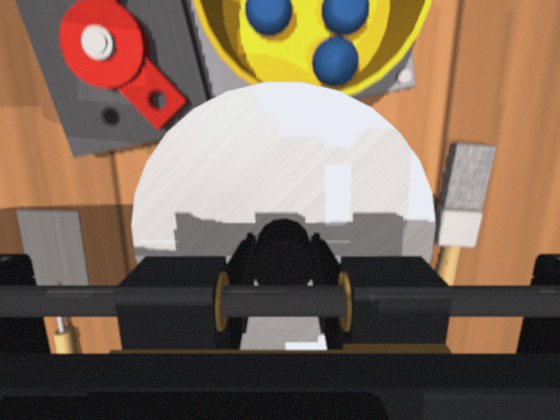

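The lid is held level, its arc spanning columns 132–435 with the top at row 83. The pot with its stones is ahead of it. I'll measure the lid's offset in the hand and the hub and holes.

Request:
move_arm([
  [20, [-10, 0, 0], [0, 0, 0]],
  [20, [-10, 0, 0], [0, 0, 0]],
  [20, [-10, 0, 0], [0, 0, 0]],
  [20, [-10, 0, 0], [0, 0, 0]],
])

```text
time: 24.7
tool_pos: [0.5974, 0.0245, 0.1994]
ee_rot: [-0.0, 0.708, 0.706, -0.0]
contact_force: [-1.3, 0.2, -3.3]
opening: 0.0296
grip_force: 40.0
```

Run:
```python
from fit import *
np.set_printoptions(precision=4,suppress=True)
p=viewer.camera_params("wrist"); im=viewer.read_camera("wrist"); h=cv2.cvtColor(im,cv2.COLOR_RGB2HSV)
t=status.state()["tool_pos"]; print(t)
m=cv2.inRange(h,np.array([0,0,150]),np.array([180,40,255])); m[:75]=0; m[:,:120]=0; m[:,440:]=0;m[252:]=0
m=cv2.morphologyEx(m,cv2.MORPH_OPEN,np.ones((5,5)))
n,l,s,c=cv2.connectedComponentsWithStats(m); i=1+np.argmax(s[1:,4]); print(s[i])
L,e=circ(im,p,l==i,t[2]-.034,.086,lambda c:(c[:,1]<200)&(c[:,1]>78)); print("lid",L,e,L[:2]-t[:2])
Y=max(blobs(im,"yellow",(150,0,480,110),500),key=lambda b:b[1][4]); print(Y[1])
x0=Y[1][0]
c=max(cv2.findContours(Y[2].astype(np.uint8),cv2.RETR_EXTERNAL,cv2.CHAIN_APPROX_NONE)[0],key=len)[:,0].astype(float)
# lowest pixel per column = outer edge, only where lid does not cover
xs=[];
for x in np.unique(c[:,0]):
    y=c[c[:,0]==x,1].max()
    if y>2: xs.append((x,y))
xs=np.array(xs); Xl=np.array([plane(p,u,.09)[:2] for u in xs])
lp=np.array([plane(p,u,t[2]-.034)[:2] for u in xs]); keep=np.hypot(*(lp-L[:2]).T)>.089
for q in (.082,):
    f=least_squares(lambda v:np.hypot(*(Xl[keep]-v).T)-q,[.616,.1985],loss="soft_l1",f_scale=.001);print("pot",f.x,np.sqrt(np.mean(f.fun**2)),keep.sum())
cv2.imwrite("pics/w9.png",im[:,:,::-1])
dk=cv2.inRange(im,np.array([0,0,0]),np.array([60,60,60])); dk[:,:60]=0;dk[:,220:]=0;dk[200:]=0
n,l,s,c=cv2.connectedComponentsWithStats(dk)
for i in range(1,n):
    if 40<s[i][4]<500: print("hole?",s[i],c[i],plane(p,c[i],.042)[:2],plane(p,c[i],.028)[:2])
for B in blobs(im,"silver",(60,0,140,120),60): print("cap",B[0],B[1],plane(p,B[0],.052)[:2])
```

```text
[0.5975 0.0246 0.1995]
[  131    75   304   177 34605]
lid [0.5982 0.0271 0.0849] 0.0011742306015650736 [0.0007 0.0025]
[198, 0, 227, 85, 10555]
pot [0.6174 0.198 ] 0.000263711766927665 149
hole? [183   0  30  99 448] [197.2009  47.8371] [0.5275 0.1483] [0.5242 0.1506]
hole? [139   7  17  45 217] [149.0184  30.8571] [0.4891 0.1611] [0.484  0.1641]
hole? [150  79   9  15  67] [153.8955  85.6269] [0.4887 0.1188] [0.4836 0.1198]
hole? [161  89  30  29 199] [175.6734 102.7387] [0.506  0.1049] [0.5017 0.1052]
hole? [100  96  17  16 210] [108.4762 103.5714] [0.4481 0.1043] [0.4411 0.1047]
cap [93.8 26.6] [79, 10, 31, 34, 771] [0.4496 0.1622]
```

Request:
move_arm([
  [20, [45, 5, 0], [0, 0, 0]],
  [20, [90, 10, 0], [0, 0, 0]],
  [20, [130, 15, 0], [0, 0, 0]],
  [20, [160, 19, 0], [0, 0, 0]],
  [20, [171, 19, 0], [0, 0, 0]],
  [20, [171, 19, 10], [0, 0, 0]],
  [20, [171, 19, 25], [0, 0, 0]],
  [20, [171, 19, 40], [0, 0, 0]],
  [20, [171, 19, 52], [0, 0, 0]],
  [20, [171, 19, 58], [0, 0, 0]],
  [20, [171, 19, 58], [0, 0, 0]],
  [20, [171, 19, 58], [0, 0, 0]],
])

```text
time: 25.95
tool_pos: [0.617, 0.1963, 0.1418]
ee_rot: [0.0, 0.707, 0.707, 0.0]
contact_force: [0.2, -0.3, -2.4]
opening: 0.0295
grip_force: 40.0
```

Lid bottom sits about 7 mm above the rim; lower gently until contact.

Request:
move_arm([
  [20, [0, 0, 4], [0, 0, 0]],
  [20, [0, 0, 7], [0, 0, 0]],
  [20, [0, 0, 9], [0, 0, 0]],
  [20, [0, 0, 11], [0, 0, 0]],
  [20, [0, 0, 12], [0, 0, 0]],
  [20, [0, 0, 12], [0, 0, 0]],
  [20, [0, 0, 12], [0, 0, 0]],
])

```text
time: 26.65
tool_pos: [0.6168, 0.1966, 0.1306]
ee_rot: [0.0, 0.707, 0.707, 0.0]
contact_force: [-2.4, -0.4, 4.4]
opening: 0.0292
grip_force: 40.0
```

Request:
move_arm([
  [44, [0, 0, 12], [0, 0, 0]],
  [44, [0, 0, 12], [0, 0, 0]],
  [44, [0, 0, 12], [0, 0, 0]],
  [44, [0, 0, -20], [0, 0, 0]],
  [44, [0, 0, -60], [0, 0, 0]],
  [44, [-40, 0, -90], [0, 0, 0]],
  [44, [-90, -30, -100], [0, 0, 0]],
  [44, [-115, -60, -100], [0, 0, 0]],
  [44, [-115, -60, -100], [0, 0, 0]],
  [44, [-115, -60, -100], [0, 0, 0]],
  [44, [-115, -60, -100], [0, 0, 0]],
])

```text
time: 27.75
tool_pos: [0.5574, 0.082, 0.2299]
ee_rot: [0.0, 0.707, 0.707, 0.001]
contact_force: [0.3, -0.9, -0.3]
opening: 0.0438
grip_force: 0.0
```

```bash
python3 - <<'E'
from fit import *
np.set_printoptions(precision=4,suppress=True)
p=viewer.camera_params("wrist"); im=viewer.read_camera("wrist"); cv2.imwrite("pics/w10.png",im[:,:,::-1])
t=status.state()["tool_pos"]; print(t)
h=cv2.cvtColor(im,cv2.COLOR_RGB2HSV)
m=cv2.inRange(h,np.array([0,0,150]),np.array([180,40,255])); m[250:]=0
m=cv2.morphologyEx(m,cv2.MORPH_OPEN,np.ones((5,5)))
n,l,s,c=cv2.connectedComponentsWithStats(m); i=1+np.argmax(s[1:,4]); print(s[i])
print("lid at z.096",circ(im,p,l==i,.096,.086,lambda c:c[:,1]>3))
im2=viewer.read_camera("side"); cv2.imwrite("pics/s10.png",cv2.resize(im2[150:260,280:420],None,fx=4,fy=4,interpolation=cv2.INTER_CUBIC)[:,:,::-1])
E
python3 -c "
import cv2,numpy as np
a=cv2.imread('pics/w10.png');b=cv2.resize(cv2.imread('pics/s10.png'),(240,190));cv2.imwrite('pics/c10.png',np.hstack([a,np.vstack([b,np.zeros((230,240,3),np.uint8)])]))"
```

```text
[0.5575 0.0822 0.2298]
[  225     0   250   169 32213]
lid at z.096 (array([0.6118, 0.2015, 0.0912]), np.float64(0.006564426736013606))
```

View pics/c10.png

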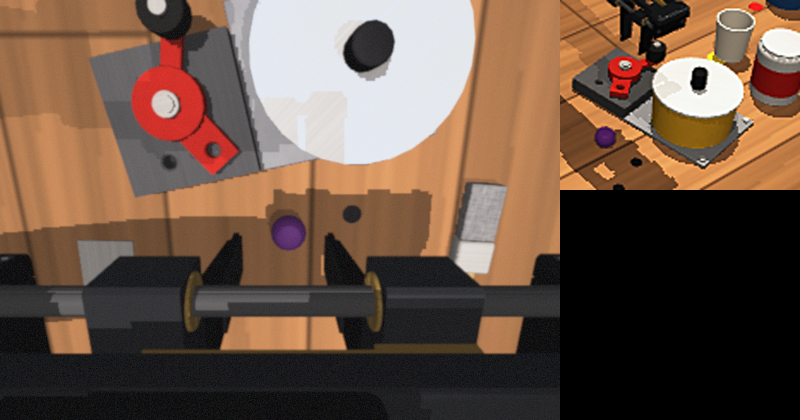

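The lid sits level on the pot, its knob at (370,45) and its edge at column 475 / row 164. The hub is at (166,104), the lug hole at (214,150) and the lock hole at (169,161). I'll check the lid centre and the wheel geometry numerically.

Run:
```python
from fit import *
np.set_printoptions(precision=4,suppress=True)
p=viewer.camera_params("wrist"); im=cv2.imread("pics/w10.png")[:,:,::-1].copy()
h=cv2.cvtColor(im,cv2.COLOR_RGB2HSV)
m=cv2.inRange(h,np.array([0,0,150]),np.array([180,40,255])); m[250:]=0
m=cv2.morphologyEx(m,cv2.MORPH_OPEN,np.ones((5,5)))
n,l,s,c=cv2.connectedComponentsWithStats(m); i=1+np.argmax(s[1:,4])
print("lid",circ(im,p,l==i,.096,.086,lambda c:(c[:,1]>3)&((c[:,0]>345)|((c[:,0]<262)&(c[:,1]<75)&(c[:,0]>240)))))
dk=cv2.inRange(im,np.array([0,0,0]),np.array([65,65,65]))
for nm,b in(("lock",(155,148,184,175)),("lug",(200,138,228,164))):
    k=np.zeros_like(dk);k[b[1]:b[3],b[0]:b[2]]=255
    n,l,s,c=cv2.connectedComponentsWithStats(dk&k)
    for i in range(1,n):
        if s[i][4]>20: print(nm,s[i],c[i],plane(p,c[i],.028)[:2],plane(p,c[i],.042)[:2])
for B in blobs(im,"silver",(140,80,190,130),60): print("cap",B[0],B[1],plane(p,B[0],.052)[:2])
go([.4155,-.284,.20],None)
go([.4155,-.284,.20],45)
```

```text
lid (array([0.6147, 0.2006, 0.0882]), np.float64(0.0005928042410480832))
lock [162 155  14  14 149] [168.6846 161.8389] [0.4404 0.1051] [0.4452 0.1071]
lug [207 144   6  12  45] [209.5333 149.    ] [0.4833 0.1182] [0.4863 0.1197]
cap [165.2 103.7] [153, 91, 26, 27, 528] [0.4501 0.162 ]
 yaw 90.0 shift [-366.3 -142.2   29.6] turn [ 0.04 -0.01 -0.  ]
 yaw 90.0 shift [-366.3 -142.2   29.6] turn [ 0.04 -0.03 45.02]
```

Request:
move_arm([
  [55, [-366, -141, 0], [0, 0, 0]],
  [55, [-366, -141, 0], [0, 0, 0]],
  [55, [-366, -141, 0], [0, 0, 0]],
  [55, [-366, -141, 0], [0, 0, 0]],
  [55, [-366, -141, 0], [0, 0, 0]],
  [55, [-366, -141, 0], [0, 0, 0]],
  [55, [-366, -141, 0], [0, 0, 0]],
  [55, [-366, -141, 0], [0, 0, 0]],
  [55, [-366, -141, 0], [0, 0, 0]],
  [55, [-366, -141, 0], [0, 0, 0]],
  [55, [-366, -141, 0], [0, 0, 0]],
])

```text
time: 28.95
tool_pos: [0.4162, -0.2835, 0.2295]
ee_rot: [-0.0, 0.707, 0.707, 0.0]
contact_force: [-0.5, 0.4, -0.2]
opening: 0.0551
grip_force: 0.0
```

Run:
```python
from fit import *
np.set_printoptions(precision=4,suppress=True)
p=viewer.camera_params("wrist"); im=viewer.read_camera("wrist")
cv2.imwrite("pics/w11.png",im[:,:,::-1])
for B in blobs(im,"orange",None,150): print("pin",B[0],B[1],plane(p,B[0],.075)[:2])
for n,b in (("side",(185,210,225,245)),("scene",(185,228,225,262))):
    q=viewer.camera_params(n)
    for B in blobs(viewer.read_camera(n),"orange",b): print(n,B[0],B[1],plane(q,B[0],.066)[:2])
go([.4165,-.284,.081],90)
```

```text
pin [283.9 199.3] [277, 180, 23, 33, 205] [ 0.4177 -0.2882]
side [199.  229.6] [196, 223, 7, 15, 82] [ 0.419  -0.2849]
scene [195.6 242.4] [190, 235, 11, 17, 127] [ 0.4206 -0.2851]
 yaw 90.1 shift [ -0.9   0.3 148.6] turn [ 0.   -0.01  0.1 ]
```

View pics/w11.png

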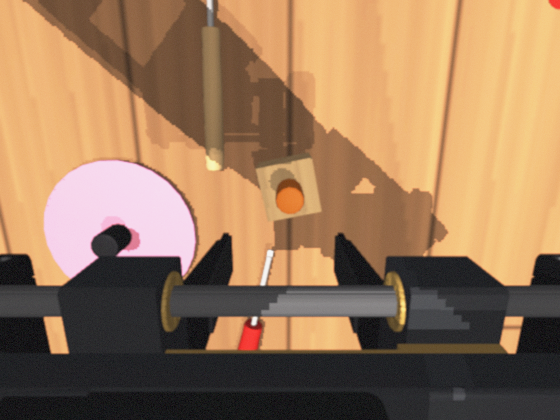

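The pin grip is at (290,198), centred on the stand at (288,187) and nearly under the jaws.

Request:
move_arm([
  [55, [-3, 2, 45], [0, 0, 0]],
  [55, [-3, 2, 90], [0, 0, 0]],
  [55, [-3, 2, 125], [0, 0, 0]],
  [55, [-3, 2, 145], [0, 0, 0]],
  [55, [-3, 2, 148], [0, 0, 0]],
  [55, [-3, 2, 148], [0, 0, 0]],
  [15, [-3, 2, 148], [0, 0, 0]],
  [15, [-3, 2, 148], [0, 0, 0]],
  [15, [-3, 2, 148], [0, 0, 0]],
  [15, [-3, 2, 148], [0, 0, 0]],
  [15, [-3, 2, 148], [0, 0, 0]],
], newtons=30)

```text
time: 30.2
tool_pos: [0.4195, -0.2881, 0.0833]
ee_rot: [0.003, 0.708, 0.707, 0.001]
contact_force: [3.9, 0.6, 1.8]
opening: 0.0256
grip_force: 29.9
```

Request:
move_arm([
  [15, [0, 0, -20], [0, 0, 0]],
  [15, [0, 0, -45], [0, 0, 0]],
  [15, [0, 0, -75], [0, 0, 0]],
  [15, [0, 0, -110], [0, 0, 0]],
  [15, [0, 0, -125], [0, 0, 0]],
  [15, [0, 0, -125], [0, 0, 0]],
  [15, [0, 0, -125], [0, 0, 0]],
])

```text
time: 30.9
tool_pos: [0.4168, -0.287, 0.2053]
ee_rot: [-0.001, 0.707, 0.707, -0.0]
contact_force: [0.3, -0.2, -0.7]
opening: 0.0254
grip_force: 29.8
```

Run:
```python
from fit import *
np.set_printoptions(precision=4,suppress=True)
p=viewer.camera_params("wrist"); im=viewer.read_camera("wrist"); t=status.state()["tool_pos"]; print(t)
a=im[180:400,180:400]
q=viewer.camera_params("side"); s=viewer.read_camera("side"); u=proj(q,t-[0,0,.05]).astype(int); print(u)
b=s[u[1]-60:u[1]+60,u[0]-60:u[0]+60]
cv2.imwrite("pics/c12.png",np.hstack([cv2.resize(x,(400,400),interpolation=cv2.INTER_CUBIC) for x in(a,b)])[:,:,::-1])
go([.4892,.1194,.15],90)
```

```text
[ 0.4165 -0.2866  0.2044]
[195 207]
 yaw 90.0 shift [405.8  72.7  55. ] turn [-0.18 -0.15 -0.04]
```

View pics/c12.png

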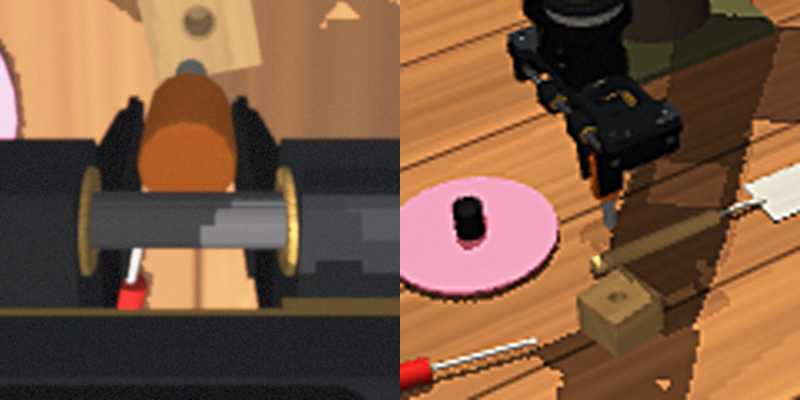

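The pin is held upright. Its tip shows at wrist (284,216) and side (198,214), and the empty stand hole is at wrist (289,192).

Run:
```python
from fit import *
np.set_printoptions(precision=4,suppress=True)
p=viewer.camera_params("wrist"); q=viewer.camera_params("side"); t=status.state()["tool_pos"]; print(t)
print("stand hole",plane(p,(288.9,192.1),.045))
z=t[2]-.0783
print("tip wrist",plane(p,(285,215.5),z+.01)-t,"tip side",plane(q,(198,215),z)-t, "tri",tri(ray(p,(285,216)),ray(q,(198,215))))
print("expect straight: wrist",proj(p,t-[0,0,.07]),"side",proj(q,t-[0,0,.078]))
im=viewer.read_camera("wrist")
for B in blobs(im,"orange",None,50): print(B[0],B[1])
```

```text
[ 0.4164 -0.2865  0.2041]
stand hole [ 0.422  -0.2853  0.045 ]
tip wrist [ 0.0019  0.0066 -0.0683] tip side [ 0.0026  0.0031 -0.0783] tri (array([ 0.4184, -0.2833,  0.1254]), np.float64(0.00022944261803392263))
expect straight: wrist [282.2324 224.1042] side [196.646  214.8356]
[282.5 262.2] [256, 222, 54, 63, 1752]
```

Request:
move_arm([
  [15, [403, 71, 0], [0, 0, 0]],
  [15, [403, 71, 0], [0, 0, 0]],
  [15, [403, 71, 0], [0, 0, 0]],
  [15, [403, 71, 0], [0, 0, 0]],
  [15, [403, 71, 0], [0, 0, 0]],
  [15, [403, 71, 0], [0, 0, 0]],
  [15, [403, 71, 0], [0, 0, 0]],
  [15, [403, 71, 0], [0, 0, 0]],
  [15, [403, 71, 0], [0, 0, 0]],
  [15, [403, 71, 40], [0, 0, 0]],
  [15, [403, 71, 55], [0, 0, 0]],
  [15, [403, 71, 55], [0, 0, 0]],
])

```text
time: 32.25
tool_pos: [0.4857, 0.1146, 0.1473]
ee_rot: [-0.003, 0.708, 0.707, -0.004]
contact_force: [-0.0, 0.9, -1.1]
opening: 0.0256
grip_force: 29.8
```

Request:
move_arm([
  [15, [0, 0, 0], [0, 0, 0]],
  [15, [0, 0, 0], [0, 0, 0]],
  [15, [0, 0, 0], [0, 0, 0]],
])

```text
time: 32.55
tool_pos: [0.4897, 0.1152, 0.1533]
ee_rot: [0.001, 0.708, 0.707, 0.001]
contact_force: [-0.2, -0.4, -1.2]
opening: 0.0256
grip_force: 29.8
```

Run:
```python
from fit import *
np.set_printoptions(precision=4,suppress=True)
p=viewer.camera_params("wrist"); im=viewer.read_camera("wrist"); t=status.state()["tool_pos"]; print(t)
a=im[130:350,170:390]
q=viewer.camera_params("side"); s=viewer.read_camera("side"); cv2.imwrite("pics/s13.png",s[:,:,::-1]);cv2.imwrite("pics/w13.png",im[:,:,::-1])
b=s[150:230,270:350]
print(proj(q,[.4892,.1194,.042]),proj(q,t+[.002,.003,-.078]),proj(p,[.4892,.1194,.042]),proj(p,t+[.002,.003,-.078]))
cv2.imwrite("pics/c13.png",np.hstack([cv2.resize(x,(400,400),interpolation=cv2.INTER_CUBIC) for x in(a,b)])[:,:,::-1])
```

```text
[0.4895 0.1154 0.1532]
[314.5491 199.9413] [315.4736 192.8489] [281.13   202.0566] [284.3207 215.864 ]
```

View pics/c13.png

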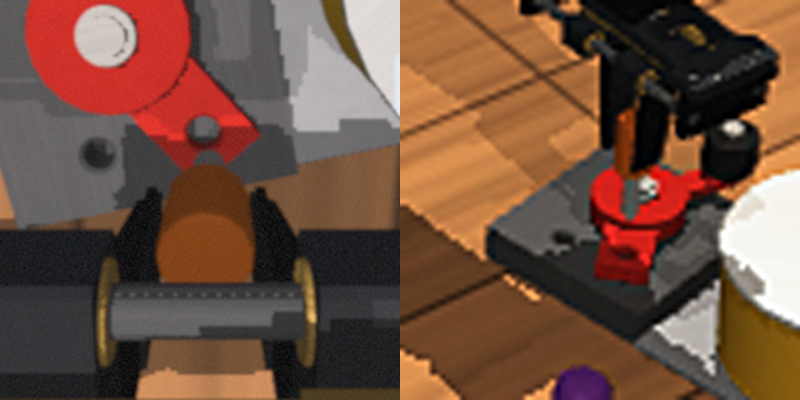

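The tip hovers close to the lug hole: wrist tip (284,215), hole (282,201), both matching prediction. I'll nudge +1.5/−2 mm and lower.

Request:
move_arm([
  [15, [1.5, -2, 5], [0, 0, 0]],
  [15, [1.5, -2, 15], [0, 0, 0]],
  [15, [1.5, -2, 25], [0, 0, 0]],
  [15, [1.5, -2, 25], [0, 0, 0]],
  [15, [1.5, -2, 25], [0, 0, 0]],
  [15, [1.5, -2, 30], [0, 0, 0]],
  [15, [1.5, -2, 33], [0, 0, 0]],
  [15, [1.5, -2, 36], [0, 0, 0]],
  [15, [1.5, -2, 36], [0, 0, 0]],
  [15, [1.5, -2, 36], [0, 0, 0]],
])

```text
time: 33.65
tool_pos: [0.4866, 0.1171, 0.1156]
ee_rot: [-0.0, 0.707, 0.707, -0.0]
contact_force: [0.1, 0.3, -0.7]
opening: 0.0253
grip_force: 29.8
```

Request:
move_arm([
  [15, [0, 0, 2], [0, 0, 0]],
  [15, [0, 0, 4], [0, 0, 0]],
  [15, [0, 0, 6], [0, 0, 0]],
  [15, [0, 0, 7], [0, 0, 0]],
  [15, [0, 0, 7], [0, 0, 0]],
  [15, [0, 0, 7], [0, 0, 0]],
])

```text
time: 34.25
tool_pos: [0.4866, 0.1171, 0.1086]
ee_rot: [-0.0, 0.707, 0.707, -0.0]
contact_force: [-0.5, -0.1, -2.1]
opening: 0.0255
grip_force: 29.8
```

Run:
```python
from fit import *
np.set_printoptions(precision=4,suppress=True)
im=viewer.read_camera("wrist"); s=viewer.read_camera("side"); st=status.state(); print(st["tool_pos"],st["contact_force"])
cv2.imwrite("pics/c14.png",np.hstack([cv2.resize(x,(400,400),interpolation=cv2.INTER_CUBIC) for x in(im[130:350,170:390],s[150:230,270:350])])[:,:,::-1])
c=np.array([.4500,.1622]); a0=-47.5; t=st["tool_pos"]
tip=t[:2]+[.002,.003]; print(tip-c,np.hypot(*(tip-c)))
for k in np.arange(0,55,51.566/10)[:11]:
    a=np.radians(a0-k); d=c+.058*np.array([np.cos(a),np.sin(a)])-(c+.058*np.array([np.cos(np.radians(a0)),np.sin(np.radians(a0))]))
    print(round(k,1),"x(tool)=dY",round(d[1]*1000,1),"y(tool)=dX",round(d[0]*1000,1))
```

```text
[0.4867 0.1171 0.1087] [-0.0487  0.1128 -0.9133]
[ 0.0387 -0.0421] 0.057152833316931356
0.0 x(tool)=dY 0.0 y(tool)=dX 0.0
5.2 x(tool)=dY -3.3 y(tool)=dX -4.0
10.3 x(tool)=dY -6.3 y(tool)=dX -8.3
15.5 x(tool)=dY -8.9 y(tool)=dX -12.8
20.6 x(tool)=dY -11.1 y(tool)=dX -17.6
25.8 x(tool)=dY -12.8 y(tool)=dX -22.5
30.9 x(tool)=dY -14.1 y(tool)=dX -27.6
36.1 x(tool)=dY -14.9 y(tool)=dX -32.7
41.3 x(tool)=dY -15.2 y(tool)=dX -37.9
46.4 x(tool)=dY -15.1 y(tool)=dX -43.1
51.6 x(tool)=dY -14.5 y(tool)=dX -48.3
```

View pics/c14.png

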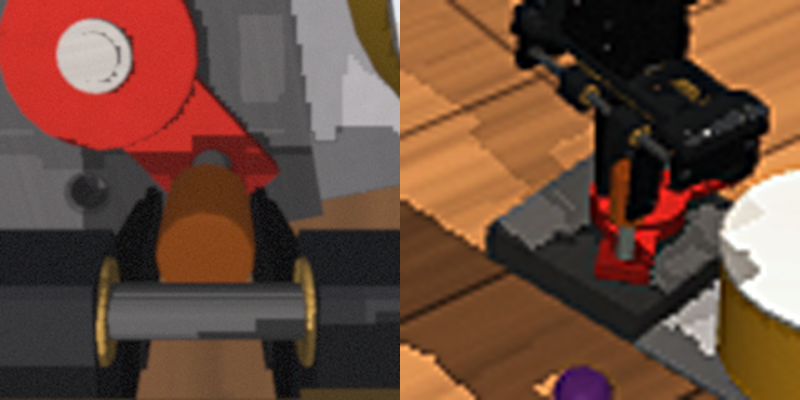

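The pin shaft is in the lug hole (wrist crop (210,160)). I'll swing the wheel along the arc.

Request:
move_arm([
  [15, [0, 0, 0], [0, 0, 0]],
  [15, [-3.3, -4, 0], [0, 0, 0]],
  [15, [-6.3, -8.3, 0], [0, 0, 0]],
  [15, [-9, -12.8, 0], [0, 0, 0]],
  [15, [-11.2, -17.5, 0], [0, 0, 0]],
  [15, [-13, -22.4, 0], [0, 0, 0]],
  [15, [-14.4, -27.4, 0], [0, 0, 0]],
  [15, [-15.2, -32.5, 0], [0, 0, 0]],
  [15, [-15.6, -37.6, 0], [0, 0, 0]],
  [15, [-15.6, -42.8, 0], [0, 0, 0]],
  [15, [-15.3, -47.5, 0], [0, 0, 0]],
  [15, [-15.3, -47.5, 0], [0, 0, 0]],
], newtons=55)

```text
time: 35.55
tool_pos: [0.4396, 0.1019, 0.1093]
ee_rot: [0.001, 0.707, 0.707, 0.001]
contact_force: [5.6, 1.6, -2.3]
opening: 0.0256
grip_force: 54.8
```

Request:
move_arm([
  [15, [0, 0, 0], [0, 0, 0]],
  [15, [0, 0, 0], [0, 0, 0]],
])

```text
time: 35.75
tool_pos: [0.44, 0.1019, 0.1092]
ee_rot: [0.001, 0.707, 0.707, 0.001]
contact_force: [6.2, 2.4, -1.9]
opening: 0.0252
grip_force: 54.8
```

Run:
```python
from fit import *
np.set_printoptions(precision=4,suppress=True)
im=viewer.read_camera("wrist"); s=viewer.read_camera("side"); st=status.state(); print(st["tool_pos"],st["contact_force"],st["moment"])
cv2.imwrite("pics/c15.png",np.hstack([cv2.resize(x,(400,400),interpolation=cv2.INTER_CUBIC) for x in(im[130:350,170:390],s[150:230,260:340])])[:,:,::-1])
p=viewer.camera_params("wrist");q=viewer.camera_params("side");t=st["tool_pos"]
for c in(p,q): print("tip exp",proj(c,t+[.002,.003,-.068]),"hole",proj(c,[.4408,.1048,.028]))
```

```text
[0.44   0.1019 0.1092] [ 4.9828  3.2303 -1.8521] [ 0.614  -1.4201 -0.0133]
tip exp [284.5209 220.5259] hole [282.7074 214.7684]
tip exp [302.5469 194.2854] hole [302.0933 197.0728]
```

View pics/c15.png

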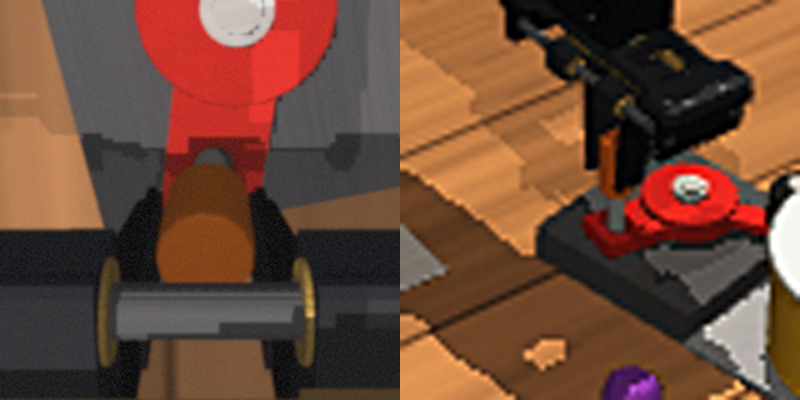

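The wheel is swung with the lug over the lock hole. The tip is about 1 mm short in x, so I'll nudge −1.2 and lower a little as a probe.

Request:
move_arm([
  [15, [0, -1.2, 0], [0, 0, 0]],
  [15, [0, -1.2, 2], [0, 0, 0]],
  [15, [0, -1.2, 4], [0, 0, 0]],
  [15, [0, -1.2, 6], [0, 0, 0]],
  [15, [0, -1.2, 8], [0, 0, 0]],
  [15, [0, -1.2, 8], [0, 0, 0]],
])

```text
time: 36.45
tool_pos: [0.4395, 0.1018, 0.1022]
ee_rot: [0.002, 0.707, 0.707, 0.002]
contact_force: [5.3, 1.9, 3.2]
opening: 0.0252
grip_force: 54.8
```

Request:
move_arm([
  [15, [0, 0, 2], [0, 0, 0]],
  [15, [0, 0, 4], [0, 0, 0]],
  [15, [0, 0, 6], [0, 0, 0]],
  [15, [0, 0, 6], [0, 0, 0]],
])

```text
time: 36.85
tool_pos: [0.4396, 0.1018, 0.0962]
ee_rot: [0.002, 0.707, 0.707, 0.002]
contact_force: [4.6, 2.1, 1.9]
opening: 0.0255
grip_force: 54.8
```

Request:
move_arm([
  [15, [0, 0, 3], [0, 0, 0]],
  [15, [0, 0, 6], [0, 0, 0]],
  [15, [0, 0, 9], [0, 0, 0]],
  [15, [0, 0, 12], [0, 0, 0]],
  [15, [0, 0, 14], [0, 0, 0]],
  [15, [0, 0, 16], [0, 0, 0]],
  [15, [0, 0, 16], [0, 0, 0]],
])

```text
time: 37.55
tool_pos: [0.4398, 0.1019, 0.0804]
ee_rot: [0.002, 0.707, 0.707, 0.002]
contact_force: [5.6, 2.1, 2.0]
opening: 0.025
grip_force: 54.8
```

Request:
move_arm([
  [15, [0, 0, 2], [0, 0, 0]],
  [15, [0, 0, 2], [0, 0, 0]],
  [40, [0, 0, 2], [0, 0, 0]],
  [40, [0, 0, 2], [0, 0, 0]],
  [40, [0, 0, 2], [0, 0, 0]],
  [40, [0, 0, -30], [0, 0, 0]],
  [40, [0, 0, -75], [0, 0, 0]],
  [40, [-30, 0, -110], [0, 0, 0]],
  [40, [-60, 0, -120], [0, 0, 0]],
  [40, [-60, 0, -120], [0, 0, 0]],
  [40, [-60, 0, -120], [0, 0, 0]],
])

```text
time: 38.65
tool_pos: [0.4369, 0.0416, 0.1975]
ee_rot: [-0.001, 0.708, 0.706, -0.001]
contact_force: [-0.3, 0.2, -0.1]
opening: 0.04
grip_force: 0.0
```

Run:
```python
from fit import *
np.set_printoptions(precision=4,suppress=True)
im=viewer.read_camera("wrist"); s=viewer.read_camera("side"); st=status.state(); print(st["time"],st["tool_pos"],st["contact_force"])
p=viewer.camera_params("wrist");q=viewer.camera_params("side")
print("grip-top expect wrist",proj(p,[.4408,.1048,.084]),"side",proj(q,[.4408,.1048,.084]),proj(q,[.4408,.1048,.063]))
for c,i,n in((p,im,"w"),(q,s,"s")):
    for B in blobs(i,"orange",(285,165,320,205) if n=="s" else (200,80,360,280),20): print(n,B[0],B[1],plane(c,B[0],.07)[:2])
cv2.imwrite("pics/c16.png",np.hstack([cv2.resize(x,(400,400),interpolation=cv2.INTER_CUBIC) for x in(im[20:260,160:400],s[140:260,280:400])])[:,:,::-1])
```

```text
38.75 [0.4366 0.0423 0.1968] [-0.4696 -0.1321  0.6796]
grip-top expect wrist [288.214  125.9402] side [303.0467 184.3484] [302.6845 189.1821]
w [292.2 128.1] [275, 110, 34, 34, 685] [0.4441 0.1026]
s [303.2 188.5] [300, 183, 7, 14, 58] [0.4455 0.1028]
```

View pics/c16.png

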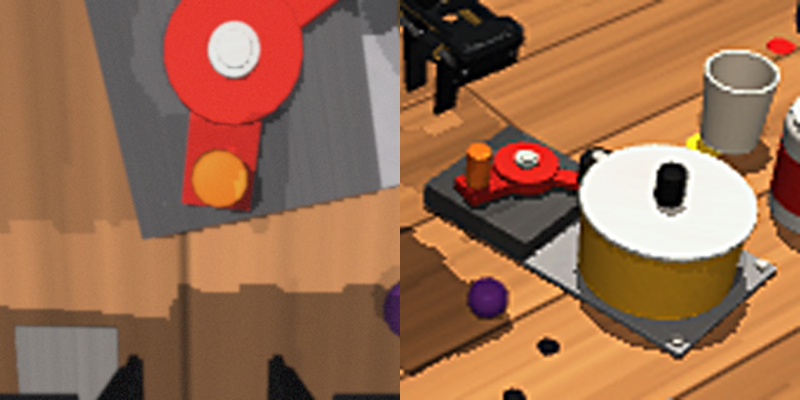

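The pin grip (crop (220,178) wrist, (479,165) side) rests on the lug with the wheel held. The lid is level on the pot and the robot is clear, so I'm handing in.

```bash
python3 -c "
from cell import env
print(env.close_job())"
```

```text
the job is handed in; nothing more can be done
None
```

I handed the job in at about 39 s, with all four blue stones in the pot, the lid seated, and the pin home in the lock hole holding the wheel; the hand-in gave no verdict back.

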